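Roll drilled dowels hole side up and clamp them in a bench jig

TASK

Get the dowels ready for the drill in the grooved jig: the hold-down arm may have been left down, up or anywhere between, so raise it if it is in the way, take the leftover metal tubes out of the grooves and lay them in the grey tray. While every wooden dowel is still lying on the bench, roll each one along the bench top until its row of holes faces straight up, and only when all of them lie so, lay them one to a groove in the jig, centred lengthwise and still with the holes up. Then bring the hold-down arm fully down over them, and leave the glue bottle, mug and brush alone.

Things in the scene. Friction and masses are not known exactly. Their poses are not given: they have to be found in the camera images.
- dowel0: Wooden dowel, 36 mm in diameter, 200 mm long, about 0.13 kg, lying on its side on the bench. Origin mid-axis; x runs along the axis; z points out of its side through its row of three dark 14 mm holes (at x = -60, 0, +60 mm; shallow, smooth to the touch): z up = holes up. Turns 1 rad per 18 mm rolled; knocked, it may roll far. Two or three dowels present; absent ones have no pose.
- dowel1: Wooden dowel, 36 mm in diameter, 200 mm long, about 0.13 kg, lying on its side on the bench. Origin mid-axis; x runs along the axis; z points out of its side through its row of three dark 14 mm holes (at x = -60, 0, +60 mm; shallow, smooth to the touch): z up = holes up. Turns 1 rad per 18 mm rolled; knocked, it may roll far. Two or three dowels present; absent ones have no pose.
- dowel2: Wooden dowel, 36 mm in diameter, 200 mm long, about 0.13 kg, lying on its side on the bench. Origin mid-axis; x runs along the axis; z points out of its side through its row of three dark 14 mm holes (at x = -60, 0, +60 mm; shallow, smooth to the touch): z up = holes up. Turns 1 rad per 18 mm rolled; knocked, it may roll far. Two or three dowels present; absent ones have no pose.
- tube0: Leftover aluminium tube, 28 mm in diameter, 170 mm long, about 0.11 kg, thinner and shorter than the dowels, lying in a groove of the jig at the start. Origin on its axis at mid-length; x runs along its axis. One or two present; absent ones have no pose.
- tube1: Leftover aluminium tube, 28 mm in diameter, 170 mm long, about 0.11 kg, thinner and shorter than the dowels, lying in a groove of the jig at the start. Origin on its axis at mid-length; x runs along its axis. One or two present; absent ones have no pose.
- tube2: Leftover aluminium tube, 28 mm in diameter, 170 mm long, about 0.11 kg, thinner and shorter than the dowels, lying in a groove of the jig at the start. Origin on its axis at mid-length; x runs along its axis. One or two present; absent ones have no pose.
- jig: Fixed jig: plywood base 220 x 270 x 18 mm (x, y, z; origin: underside, 5 mm nearer the robot than its centre) with two dark wooden combs, 16 mm thick and 55 mm high, at x = -65 and +80 mm. Their 90-degree V notches form three grooves along x at y = -70, 0, +70 mm. Only the base lies between the combs. A seated dowel's axis is 58 mm above the bench, a seated tube's 52 mm.
- clamp (a joint): Hold-down arm, an aluminium bar 18 mm wide, 16 mm thick, over the far comb and across all grooves. 0 = fully down (1 mm above seated dowels), 1.57 = upright, as needed for loading, 1.75 = stop. Hinge axis along the jig's x at jig y = -112 mm, 85 mm high; the +y end lifts. Stiff hinge: stays where left, 2 to 3 N at the handle moves it. Starts anywhere from 0 to 1.6.
- clamp_handle (a point): Middle of the arm's handle, a black round bar 16 mm in diameter parallel to the jig's x that sticks out 67 mm from the arm's free end on the +x side. The point is on its axis, 46 mm from the arm's centre line (jig x = +126 mm), 227 mm from the hinge axis. With the arm down: jig y = +115 mm, 85 mm high.
- clamp_hinge (a point): Point on the arm's hinge axis in the plane in which the handle point swings: jig x = +126, y = -112, 85 mm high; the handle point moves on a 227 mm circle about it.
- tray: Shallow grey plastic tray, fixed, 125 x 220 mm (x, y) with 20 mm high walls 4 mm thick and a floor about 4 mm thick. Origin at the centre of its underside.
- glue: Bystander: glue bottle, 56 mm in diameter, 150 mm tall, origin at the centre of its foot.
- mug: Bystander: white mug, 80 mm in diameter, 90 mm tall, origin at the centre of its foot.
- brush: Bystander: bench brush about 200 mm long lying flat at the far side of the bench, origin under its middle.
- stop_strip: Plain wooden strip fixed on the bench to the left of the dowels, 440 x 20 x 14 mm (x, y, z), along x; it stops dowels that roll that way. Origin at the centre of its underside. A dowel lying against it must be rolled away before fingers fit beside it.
There are look-alikes about, which are no part of the job. Leave any yellow look-alike of the dowel0 alone.

How it is judged:
By the outcome, as a careful person would: the job done as asked, in the order asked, and still so for the second after the job is handed in, with the robot touching nothing.
Of tube0, tube1, tube2 only 1 to 2 are there at a start; the rules pass over those that are not, and their reading is None.
Of dowel0, dowel1, dowel2 only 2 to 3 are there at a start; the rules pass over those that are not, and their reading is None.
At some moment in a run one of dowel0, dowel1, dowel2 may be knocked a few centimetres aside while the robot is not near it.
Once in a run the grip may slacken for a moment while it holds something.
It also fails if it takes over 210 s, if anything falls off the work surface, if the arm or the gripper's body presses on something with over 40 N, if the wrist force passes 120 N, or if a joint passes its speed limit or range.

ROBOT

A 6-joint arm with a two-finger parallel gripper is mounted at the origin on the work surface. World frame = base frame: x ahead of the robot, y to its left, z up, the work surface at z = 0. Lengths are in m, angles in rad, forces in N, time in s.
With the tool pointing down it reaches from about 0.425 to 0.95 m from the base axis. Payload 3.5 kg.
Tool frame: the origin (TCP) lies midway between the tips of the shut fingers; the grasp point (between the pads) lies 19 mm behind it; z points along the fingers, y is the line along which they close (so a half turn about z gives the same grasp; the last joint's range is limited). The gripper opens to 85 mm and grips with 20 to 120 N. Pads are 22 mm wide; open, the fingers measure 114 mm over their backs; the gripper's body (76 mm by 85 mm) begins 54 mm behind the grasp point. The pads swing forward as they close: fully open they stand 13 mm farther back than shut.
Start: joints at [-1.427, 0.286, 1.577, -0, 1.279, -0.15], TCP at [0.195, -0.646, 0.198] pointing down, gripper open.
Joint ranges: [-2.77, 2.77], [-0.9, 2.22], [0.21, 2.48], [-1.53, 4.67], [0.24, 2.81], [-2.84, 2.84]. Speed limits (rad/s): [2.79, 2.79, 3.14, 3.14, 3.14, 3.14].

INTERFACE

Orientations are given as a unit quaternion [x, y, z, w].
In Python, from plant import ctrl, cams, order gives the robot as it stands.
- The arm moves only by the tool move_arm, never from a script. Its argument "plan" is one flat list of numbers, 7 for each row, row after row: the shift along the world's x, y, z in mm, then the turn, a rotation vector about the world's x, y, z in degrees, then the finger opening in mm, from 0 to 85.4. A call has 1 to 12 rows; each row shifts and turns the commanded pose from where the row before left it; what a row does not reach is not made up. A row lasts 1/10 s, in which the tool goes at most 50 mm and 8.59 degrees, less where a joint would pass 70% of its speed; a pose out of reach is approached as far as the arm can. A call is refused whole if a number of a shift passes 50 or a number of a turn 8.59, either way. A call with a gripper value outside its range is refused whole. The fingers move at their own pace and stop on an object; "newtons" is the grip in N (left out, the last holds). Time passes only in rows, so rows that do not move let the fingers close. It gives the time, the measured TCP pose, the force, the opening and the grip force at its end, in the units of the state.
- ctrl.get_state(): the state, without advancing time (a new reading comes with each control period).
- cams.read_camera(name): name is "scene" or "top" or "wrist"; returns a dict with "color" (480x640x3 uint8, red, green, blue), "fov_y" (degrees; the focal length in pixels is half the picture's height over the tangent of half this angle, whatever the lens; pixels are square), "cx", "cy" (the principal point, pixels), "origin" and "orientation" of the camera in the world; the wrist camera has in their place "T_tool_cam" (4x4, takes a point from camera to tool coordinates, whose origin is the TCP and whose axes are the flange's). Camera axes: x right, y up, looking along -z (the intrinsics and any distortion apply to the point x, -y, -z); pixel columns grow to the right and rows downward; lengths in m; the calibration is good to about 2 mm. A picture is of the moment at which its call begins: read the wrist's pose just before it. There is no depth.
- order.sign_off(): hands the job in; it is judged then, once.
The state is a dict: "time": time; "qpos": joint angles; "dq": joint speeds; "joint_efforts": joint torques, N m; "eef_pos": TCP position; "tcp_rot": TCP orientation; "contact_force": force on the tool from outside, world axes, zero at the start; "wrist_torque": the same for the moment, N m; "opening": opening from 0.0 (shut) to 1.0 (fully open); "finger_force": force on a finger pad.
Only numpy, scipy, OpenCV 4.12 (cv2) and the standard library are available. Lean on these libraries where they do the work, as an engineer would, in place of code of your own. Each camera call takes 0.05 s, during which the arm holds its last target. There are 200 camera calls.

## Working session

There is one attempt and no reset: what is moved stays moved. The work goes in short steps, Python scripts to look and compute and a tool call to move; the robot and the scene stay as the last step left them, time stands still between calls to the robot, and variables do not carry over. Pictures are saved under pics/ and viewed, at most 14 in all, crops included, and the job is handed in when it is done.

Besides the shell and the picture viewer there is one more tool, called after ">>>" as a command line: name --argument value ..., lists and objects as JSON in quotes. move_arm: Moves the arm, as the interface text tells. Its arguments: {"type":"object","properties":{"plan":{"type":"array","items":{"type":"number"}},"newtons":{"type":"number"}},"required":["plan"]}

```bash
ls; mkdir -p pics
cat > h.py <<'E'
import numpy as np, cv2
from scipy.spatial.transform import Rotation as R
from plant import ctrl, cams, order
def grab(name, fn=None):
    s=ctrl.get_state(); c=cams.read_camera(name)
    if fn: cv2.imwrite('pics/'+fn+'.png', c['color'][:,:,::-1])
    return c,s
def pose(c,s):
    if 'T_tool_cam' in c:
        T=np.eye(4);T[:3,:3]=R.from_quat(s['tcp_rot']).as_matrix();T[:3,3]=s['eef_pos']
        T=T@np.array(c['T_tool_cam']);return T[:3,:3],T[:3,3]
    return R.from_quat(c['orientation']).as_matrix(),np.array(c['origin'])
def foc(c): return 240/np.tan(np.radians(c['fov_y'])/2)
def dist(c):
    for k in c:
        if 'dist' in k.lower(): return np.array(c[k],float).ravel()
    return np.zeros(5)
def K(c): return np.array([[foc(c),0,c['cx']],[0,foc(c),c['cy']],[0,0,1]])
def p2w(c,s,uv,z):
    M,o=pose(c,s)
    n=cv2.undistortPoints(np.array(uv,float).reshape(-1,1,2),K(c),dist(c)).reshape(-1,2)
    d=np.c_[n[:,0],-n[:,1],-np.ones(len(n))]@M.T
    t=(z-o[2])/d[:,2]
    return o+d*t[:,None]
def w2p(c,s,P):
    M,o=pose(c,s); q=(np.atleast_2d(P)-o)@M; q=q*[1,-1,-1]
    return cv2.projectPoints(q.reshape(-1,1,3),np.zeros(3),np.zeros(3),K(c),dist(c))[0].reshape(-1,2)
E
python3 - <<'E'
from h import *
for n in ['top','scene','wrist']:
    c,s=grab(n,n+'0'); print(n,{k:v for k,v in c.items() if k!='color'})
print(s)
E
```

```text
pics
top {'fov_y': 52.25958255899724, 'cx': 322.50999474284293, 'cy': 239.26542455659387, 'origin': array([0.34095703, 0.05963822, 1.10310067]), 'orientation': array([-0.0607778 ,  0.07212284,  0.71108076, -0.6967557 ])}
scene {'fov_y': 54.34219894372973, 'cx': 324.00384596699894, 'cy': 230.20283602656545, 'origin': array([ 1.31359016, -0.14131384,  0.69541304]), 'orientation': array([0.34929747, 0.28209285, 0.54238444, 0.71009437])}
wrist {'fov_y': 65.22441844635414, 'cx': 323.56506469858994, 'cy': 236.76801482466777, 'T_tool_cam': array([[-4.07607185e-04,  9.56493282e-01,  2.91754068e-01,
         7.55620337e-02],
       [ 9.99999691e-01,  5.86166036e-04, -5.24609022e-04,
        -9.94361732e-04],
       [-6.72801330e-04,  2.91753764e-01, -9.56493224e-01,
        -1.76087929e-01],
       [ 0.00000000e+00,  0.00000000e+00,  0.00000000e+00,
         1.00000000e+00]])}
{'time': 0.1, 'qpos': array([-1.42698815e+00,  2.87123612e-01,  1.57806842e+00, -1.07898504e-05,
        1.27860297e+00, -1.49985976e-01]), 'dq': array([ 4.46605350e-05, -7.55414805e-04, -2.30610385e-03,  1.52046109e-03,
        2.86342187e-04, -7.19060426e-04]), 'joint_efforts': array([ 2.34166500e-04, -4.07297087e+01, -2.93699008e+01, -1.24732637e-04,
        3.43014894e-03,  5.31409476e-07]), 'eef_pos': array([ 0.19540594, -0.64538287,  0.19663408]), 'tcp_rot': array([ 9.89229184e-01,  1.46370792e-01, -1.76311901e-06, -1.10118174e-03]), 'contact_force': array([-0.15508108,  0.27999155, -0.16767612]), 'wrist_torque': array([-0.02354681,  0.02208666, -0.01544714]), 'finger_force': 0.0, 'opening': 1.0012857653579217}
```

View pics/top0.png

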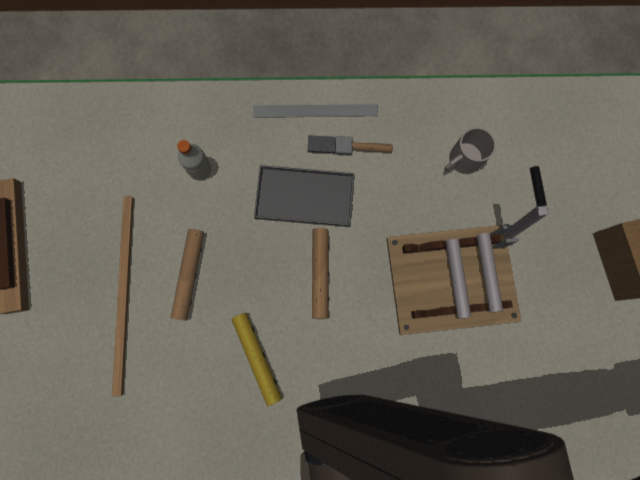

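View pics/scene0.png

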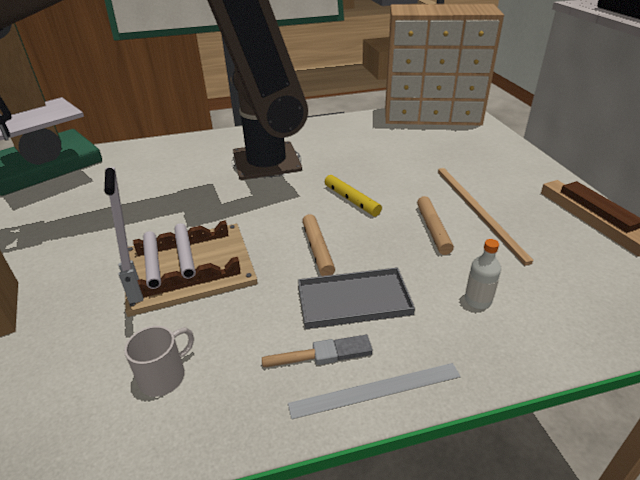

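```bash
cat > m1.py <<'E'
from h import *
c,s=grab('top')
def pr(n,uv,z): print(n,np.round(p2w(c,s,uv,z),4)[:,:2].tolist())
pr('jig',[(388,237),(505,227),(520,320),(401,334)],.018)
pr('A',[(320,229),(320,318)],.018)
pr('B',[(195,231),(179,319)],.018)
pr('yel',[(240,316),(274,402)],.018)
pr('tubes',[(453,240),(463,317),(484,235),(495,310)],.052)
pr('tray',[(261,167),(354,171),(350,225),(256,219)],.02)
pr('strip',[(128,197),(118,394)],.014)
pr('glue',[(199,168)],.02); pr('mug',[(478,155)],.04); pr('brush',[(308,143),(392,148)],.01)
# clamp angle fit
J=p2w(c,s,[(388,237),(505,227),(520,320),(401,334)],.018)[:,:2]
ctr=J.mean(0); ux=(J[0]+J[1]-J[2]-J[3]);ux/=np.linalg.norm(ux); uy=np.array([-ux[1],ux[0]])
o=ctr-0.005*ux; print('origin',o,'yaw',np.degrees(np.arctan2(ux[1],ux[0])), 'size',np.linalg.norm(J[0]-J[3]),np.linalg.norm(J[0]-J[1]))
for th in np.arange(0,1.76,.1):
    y=-.112+.227*np.cos(th); z=.085+.227*np.sin(th)
    P=[np.r_[o+x*ux+y*uy,z] for x in(.093,.16)]
    print(round(th,2),np.round(w2p(c,s,P)).tolist())
E
python3 m1.py
```

```text
jig [[0.5499, -0.1085], [0.568, -0.377], [0.3583, -0.3909], [0.3338, -0.1268]]
A [[0.5713, 0.0451], [0.372, 0.0492]]
B [[0.5719, 0.3272], [0.3764, 0.3567]]
yel [[0.3801, 0.2241], [0.1982, 0.1504]]
tubes [[0.5339, -0.2459], [0.3667, -0.2553], [0.5438, -0.3152], [0.38, -0.3251]]
tray [[0.7201, 0.1786], [0.7067, -0.0365], [0.5788, -0.0231], [0.5967, 0.1897]]
strip [[0.6553, 0.4833], [0.2218, 0.4817]]
glue [[0.72, 0.3215]]
mug [[0.7336, -0.3213]]
brush [[0.7811, 0.069], [0.7654, -0.1292]]
origin [ 0.44752706 -0.25118927] yaw 4.335470600306655 size 0.21686461038023344 0.2690847873009873
0.0 [[403.0, 239.0], [399.0, 209.0]]
0.1 [[405.0, 237.0], [401.0, 206.0]]
0.2 [[409.0, 235.0], [405.0, 203.0]]
0.3 [[414.0, 232.0], [409.0, 200.0]]
0.4 [[420.0, 230.0], [415.0, 197.0]]
0.5 [[427.0, 227.0], [423.0, 193.0]]
0.6 [[436.0, 224.0], [431.0, 190.0]]
0.7 [[446.0, 222.0], [440.0, 187.0]]
0.8 [[457.0, 219.0], [451.0, 183.0]]
0.9 [[468.0, 216.0], [463.0, 180.0]]
1.0 [[481.0, 213.0], [475.0, 177.0]]
1.1 [[495.0, 211.0], [488.0, 174.0]]
1.2 [[508.0, 208.0], [502.0, 171.0]]
1.3 [[523.0, 206.0], [516.0, 168.0]]
1.4 [[537.0, 204.0], [530.0, 166.0]]
1.5 [[551.0, 202.0], [543.0, 165.0]]
1.6 [[564.0, 201.0], [556.0, 163.0]]
1.7 [[576.0, 200.0], [569.0, 163.0]]
```

Candidates: for dowels, wood at (320,273) and (187,275), the yellow look-alike at (257,358), and the strip at (122,295). I choose the two wooden ones. For tubes, (458,278) and (489,272) in the jig; the grey ruler at (315,110) is not one. The clamp is at about 1.43 rad, with the handle at (538,185). I'll check this in one crop.

Run:
```python
from h import *
im=cv2.imread('pics/top0.png')
a=cv2.resize(im[215:330,165:345],None,fx=4,fy=4,interpolation=cv2.INTER_CUBIC)
b=cv2.resize(im[160:340,380:560],(0,0),fx=3,fy=3,interpolation=cv2.INTER_CUBIC)
cv2.imwrite('pics/cropA.png',a)
```

```text
(no output)
```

View pics/cropA.png

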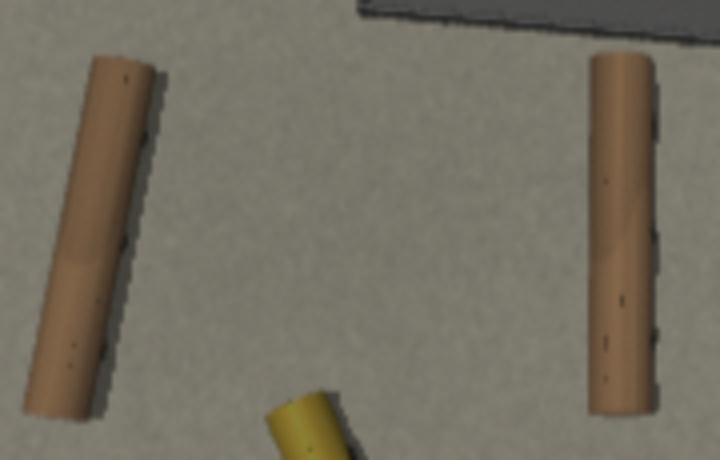

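>>> move_arm --plan '[0,0,42,0,0,-6.25,70,0,0,42,0,0,-6.25,70,0,0,42,0,0,0,70,0,0,42,0,0,0,70,0,0,42,0,0,0,70,39,32.5,0,0,0,0,70,39,32.5,0,0,0,0,70,39,32.5,0,0,0,0,70,39,32.5,0,0,0,0,70,39,32.5,0,0,0,0,70]'

```text
time: 1.2
eef_pos: [0.3887, -0.4845, 0.4077]
tcp_rot: [0.999, 0.038, -0.0, -0.0]
contact_force: [0.8, -0.5, 0.3]
opening: 0.817
finger_force: 0.0
```

>>> move_arm --plan '[39,32.5,0,0,0,0,70,39,32.5,0,0,0,0,70,39,32.5,0,0,0,0,70,39,32.5,0,0,0,0,70,37,31.5,0,0,0,0,70,0,0,0,0,0,0,70,0,0,0,0,0,0,70,0,0,0,0,0,0,70]'

```text
time: 2.0
eef_pos: [0.5776, -0.3271, 0.4077]
tcp_rot: [0.999, 0.037, -0.0, 0.0]
contact_force: [0.4, -0.4, -0.1]
opening: 0.819
finger_force: 0.0
```

Run:
```python
from h import *
c,s=grab('wrist','w1'); print(s['eef_pos'],s['tcp_rot'],s['qpos'])
M,o=pose(c,s);print(o)
```

```text
[ 0.57761161 -0.32710908  0.40767927] [ 9.99301004e-01  3.73816066e-02 -3.43276173e-04  3.33466137e-05] [-6.67662051e-01  1.89792946e-01  1.31879006e+00 -4.96704395e-04
  1.63348928e+00  8.28322634e-01]
[ 0.65275637 -0.32028941  0.58371826]
```

View pics/w1.png

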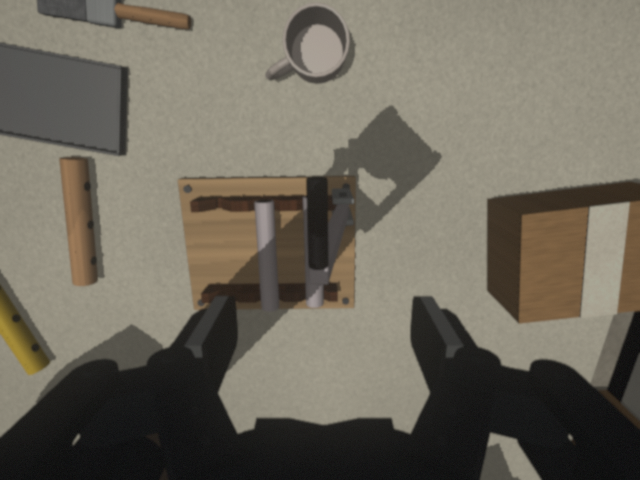

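Wrist view: the handle runs from (317,178) to (317,268). The jig base corners are at about (180,180), (356,178), (354,307) and (194,311), and the tubes' ends are at (265,202)/(269,310) and (314,305).

Run:
```python
from h import *
c,s=grab('wrist')
print('handle',p2w(c,s,[(317,178),(317,222),(317,268)],.31))
J=p2w(c,s,[(180,180),(356,178),(354,307),(194,311)],.018)[:,:2]
ctr=J.mean(0); ux=(J[0]+J[1]-J[2]-J[3]);ux/=np.linalg.norm(ux); uy=np.array([-ux[1],ux[0]])
print('origin',ctr-.005*ux,'yaw',np.degrees(np.arctan2(ux[1],ux[0])),np.linalg.norm(J-np.roll(J,1,0),axis=1))
print('tube',p2w(c,s,[(265,202),(269,310),(314,305)],.052))
```

```text
handle [[ 0.61335547 -0.3189471   0.31      ]
 [ 0.5803082  -0.32121351  0.31      ]
 [ 0.54316166 -0.32376106  0.31      ]]
origin [ 0.45129503 -0.25211888] yaw 4.351744227806254 [0.21975664 0.26526519 0.21538916 0.26850378]
tube [[ 0.53657874 -0.24489549  0.052     ]
 [ 0.36380498 -0.25604038  0.052     ]
 [ 0.37770615 -0.32621598  0.052     ]]
```

>>> move_arm --plan '[5,6,-20,0,0,0,70,0,0,-40,0,0,0,70,0,0,-40,0,0,0,50,0,0,-20,0,0,0,40,0,0,0,0,0,0,30,0,0,0,0,0,0,10,0,0,0,0,0,0,10,0,0,0,0,0,0,10,0,0,0,0,0,0,10]' --newtons 25

```text
time: 3.0
eef_pos: [0.5837, -0.3209, 0.2898]
tcp_rot: [0.999, 0.038, 0.001, 0.001]
contact_force: [-0.3, -0.3, 1.0]
opening: 0.118
finger_force: 0.0
```

Run:
```python
from h import *
c,s=grab('wrist');c2,_=grab('scene')
im=np.hstack([c['color'][100:400,180:480],cv2.resize(c2['color'][120:320,60:260],(300,300))])
cv2.imwrite('pics/w2.png',im[:,:,::-1]); print(s['opening'],s['contact_force'])
```

```text
0.11822926898130354 [-0.32086075 -0.31712567  1.03180023]
```

View pics/w2.png

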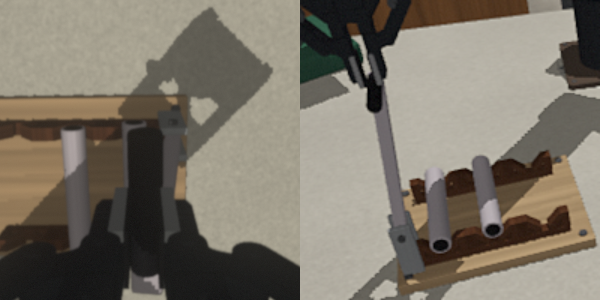

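>>> move_arm --plan '[0,0,-4,0,0,0,0,0,0,0,0,0,0,0,0,0,0,0,0,0,0]' --newtons 25

```text
time: 3.4
eef_pos: [0.5835, -0.3205, 0.2846]
tcp_rot: [0.999, 0.038, 0.001, 0.0]
contact_force: [0.5, 0.7, 3.9]
opening: 0.002
finger_force: 1.5
```

Run:
```python
from h import *
c,s=grab('wrist');c2,_=grab('scene')
im=np.hstack([cv2.resize(c['color'][130:430,200:440],(480,600)),cv2.resize(c2['color'][110:260,70:145],(300,600))])
cv2.imwrite('pics/w3.png',im[:,:,::-1]); 
print(w2p(c,s,s['eef_pos']),w2p(c2,s,[s['eef_pos'],s['eef_pos']+[0,0,.019]]))
```

```text
[[325.77726571 277.53882312]] [[114.9781404  194.86821673]
 [111.64441526 185.07976546]]
```

View pics/w3.png

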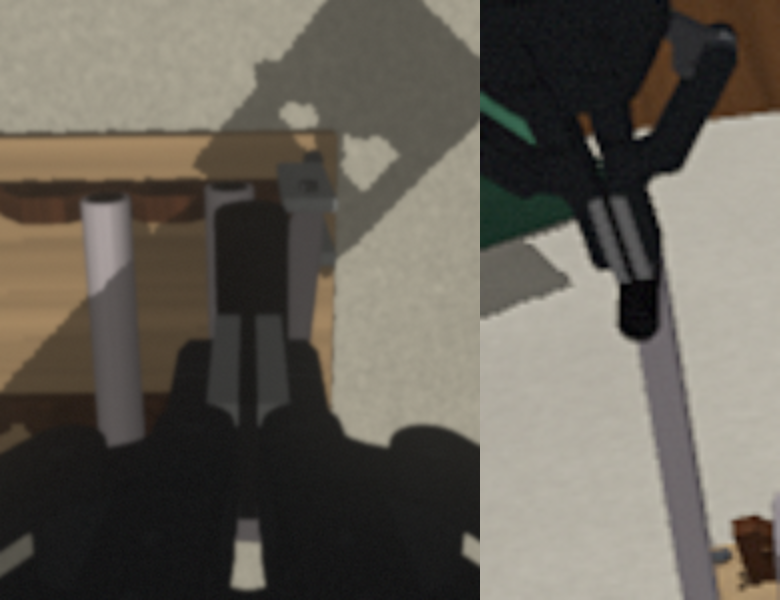

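Run:
```python
from h import *
c,s=grab('wrist');c2,_=grab('scene');c3,_=grab('top','top3')
print(s['eef_pos'])
def ray(c,uv):
    M,o=pose(c,s); a=p2w(c,s,[uv],0)[0]; d=a-o; return o,d/np.linalg.norm(d)
def tri(*rs):
    A=sum(np.eye(3)-np.outer(d,d) for o,d in rs);b=sum((np.eye(3)-np.outer(d,d))@o for o,d in rs);x=np.linalg.solve(A,b)
    return x,[np.linalg.norm((np.eye(3)-np.outer(d,d))@(x-o)) for o,d in rs]
print('now wrist+scene',tri(ray(c,(325,231.5)),ray(c2,(109.5,191))))
print('init top+scene',tri(ray(c3,(535,168)),ray(c2,(110,190))))
o=np.array([.449,-.2515]);a=np.radians(4.3);ux=np.array([np.cos(a),np.sin(a)]);uy=np.array([-ux[1],ux[0]])
for th in(1.2,1.3,1.4,1.5,1.6):
  P=np.r_[o+.16*ux+(-.112+.227*np.cos(th))*uy,.085+.227*np.sin(th)]
  print(th,P,w2p(c2,s,P),w2p(c,s,P))
```

```text
[ 0.58351364 -0.32055979  0.28461626]
now wrist+scene (array([ 0.6154679 , -0.31811453,  0.31101158]), [np.float64(0.0005370750996384296), np.float64(0.0005370750996384143)])
init top+scene (array([ 0.6090216 , -0.31984748,  0.30937517]), [np.float64(0.0008465679494024171), np.float64(0.0008465679494023612)])
1.2 [ 0.61077985 -0.26916447  0.29657287] [[144.45170522 192.42479783]] [[217.44605207 224.56131725]]
1.3 [ 0.61239436 -0.29063683  0.30372771] [[129.3988861 191.1871787]] [[262.56264608 228.8276266 ]]
1.4 [ 0.61405437 -0.3127142   0.30869709] [[113.95136555 191.16250685]] [[313.20603356 232.00537311]]
1.5 [ 0.61574328 -0.33517599  0.31143136] [[ 98.32761885 192.39280261]] [[367.29195599 233.83351976]]
1.6 [ 0.61744422 -0.35779777  0.31190321] [[ 82.76236236 194.89625233]] [[422.19736425 234.15037796]]
```

>>> move_arm --plan '[0,-5,0,0,0,0,0,0,-5,0,0,0,0,0,0,-5,0,0,0,0,0,0,0,0,0,0,0,0]'

```text
time: 4.05
eef_pos: [0.5849, -0.3357, 0.286]
tcp_rot: [0.999, 0.038, 0.003, 0.001]
contact_force: [3.3, 2.1, 6.8]
opening: 0.002
finger_force: 3.2
```

Run:
```python
from h import *
c,s=grab('wrist');c2,_=grab('scene')
print(s['eef_pos'],s['contact_force'],s['opening'])
im=np.hstack([cv2.resize(c['color'][130:430,200:440],(480,600)),cv2.resize(c2['color'][110:260,70:145],(300,600))])
cv2.imwrite('pics/w4.png',im[:,:,::-1])
```

```text
[ 0.58490795 -0.33571086  0.28598133] [3.3351362  2.06408605 6.80600381] 0.0015287685946411644
```

View pics/w4.png

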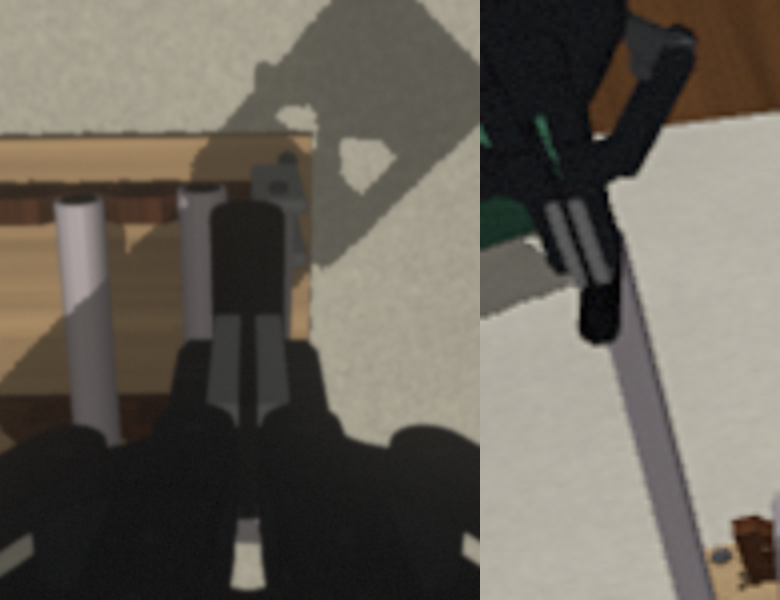

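The handle moves with the fingers, so I'll continue to upright, then lift off.

>>> move_arm --plan '[0,-6,0,0,0,0,0,0,-6,0,0,0,0,0,0,-6,0,0,0,0,0,0,-4,0,0,0,0,0,0,0,0,0,0,0,0]'

```text
time: 4.65
eef_pos: [0.5858, -0.3579, 0.2865]
tcp_rot: [0.999, 0.038, 0.004, 0.001]
contact_force: [4.9, -0.1, 7.6]
opening: 0.001
finger_force: 3.4
```

>>> move_arm --plan '[0,0,0,0,0,0,60,0,0,0,0,0,0,60,0,0,20,0,0,0,60,0,0,40,0,0,0,60,0,0,50,0,0,0,60,0,0,10,0,0,0,60,-45,20,0,0,0,0,60,-45,20,0,0,0,0,60,-45,20,0,0,0,0,60,0,0,0,0,0,0,60,0,0,0,0,0,0,60]'

```text
time: 5.75
eef_pos: [0.4473, -0.2971, 0.4032]
tcp_rot: [0.999, 0.037, -0.0, -0.0]
contact_force: [0.2, -0.2, 0.5]
opening: 0.705
finger_force: 0.0
```

Run:
```python
from h import *
c,s=grab('wrist','w5');c2,_=grab('scene','s5')
print(s['eef_pos'],s['contact_force'],s['opening'])
o=np.array([.449,-.2515]);a=np.radians(4.3);ux=np.array([np.cos(a),np.sin(a)]);uy=np.array([-ux[1],ux[0]])
for th in(1.4,1.5,1.6,1.7):
  P=np.r_[o+.16*ux+(-.112+.227*np.cos(th))*uy,.085+.227*np.sin(th)]
  print(th,w2p(c2,s,P),w2p(c,s,P))
```

```text
[ 0.44730787 -0.29710221  0.40315747] [ 0.15768613 -0.18448099  0.50872846] 0.7051734300682186
1.4 [[113.95136555 191.16250685]] [[370.50233861 -29.10157406]]
1.5 [[ 98.32761885 192.39280261]] [[407.78652168 -30.84243897]]
1.6 [[ 82.76236236 194.89625233]] [[445.0365211  -31.16322141]]
1.7 [[ 67.50035045 198.66469858]] [[480.83529335 -30.04342853]]
```

View pics/w5.png

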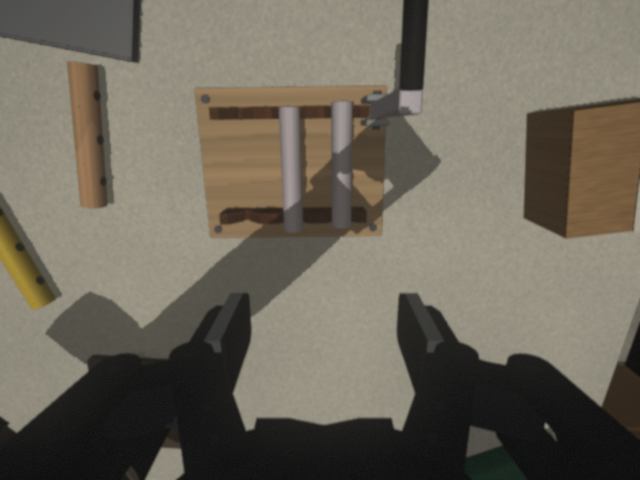

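Wrist view: the arm is upright and clear of the grooves. The image geometry and the touch on the handle both put the fingertips about 35 mm behind the nominal TCP, so I'll allow for that. Next is the tube in the middle groove, at (291,170).

>>> move_arm --plan '[2,46,-30,0,0,0,55,0,0,-48,0,0,0,55,0,0,-48,0,0,0,55,0,0,-48,0,0,0,55,0,0,-48,0,0,0,55,0,0,-48,0,0,0,55,0,0,-40,0,0,0,55,0,0,-30,0,0,0,55,0,0,-20,0,0,0,55,0,0,-15,0,0,0,55,0,0,0,0,0,0,55]'

```text
time: 6.95
eef_pos: [0.4491, -0.2546, 0.0282]
tcp_rot: [0.999, 0.038, -0.002, -0.002]
contact_force: [-0.1, 0.7, -0.2]
opening: 0.645
finger_force: 0.0
```

>>> move_arm --plan '[0,0,-10,0,0,0,55,0,0,-8,0,0,0,55,0,0,-6,0,0,0,55,0,0,0,0,0,0,55]'

```text
time: 7.35
eef_pos: [0.4496, -0.2553, 0.0069]
tcp_rot: [0.999, 0.038, -0.001, -0.0]
contact_force: [0.6, 0.5, -0.1]
opening: 0.64
finger_force: 0.0
```

>>> move_arm --plan '[0,3.5,-6,0,0,0,55,0,0,0,0,0,0,40,0,0,0,0,0,0,20,0,0,0,0,0,0,20,0,0,0,0,0,0,20,0,0,0,0,0,0,20]' --newtons 40

```text
time: 7.95
eef_pos: [0.4498, -0.251, 0.0018]
tcp_rot: [0.999, 0.038, -0.0, -0.001]
contact_force: [-1.4, 4.7, 3.2]
opening: 0.311
finger_force: 39.5
```

>>> move_arm --plan '[0,0,20,0,0,0,20,0,0,45,0,0,0,20,0,0,45,0,0,0,20,0,0,25,0,0,0,20,0,0,0,0,0,0,20]'

```text
time: 8.45
eef_pos: [0.4528, -0.255, 0.1419]
tcp_rot: [0.999, 0.038, 0.004, 0.004]
contact_force: [0.7, -0.0, -1.0]
opening: 0.314
finger_force: 39.6
```

>>> move_arm --plan '[22.3,32.6,0,0,0,8.15,20,22.3,32.6,0,0,0,8.15,20,22.3,32.6,0,0,0,8.15,20,22.3,32.6,0,0,0,8.15,20,22.3,32.6,0,0,0,8.15,20,22.3,32.6,0,0,0,8.15,20,22.3,32.6,0,0,0,8.15,20,22.3,32.6,0,0,0,8.15,20,22.3,32.6,0,0,0,8.15,20,22.3,32.6,0,0,0,8.15,20,0,0,0,0,0,0,20,0,0,0,0,0,0,20]'

```text
time: 9.65
eef_pos: [0.6721, 0.0743, 0.1338]
tcp_rot: [0.732, 0.681, -0.002, -0.001]
contact_force: [-1.1, 0.1, -1.4]
opening: 0.313
finger_force: 39.8
```

Run:
```python
from h import *
c,s=grab('wrist','w6');print(s['eef_pos'],s['tcp_rot'],s['opening'],s['finger_force'])
g=cv2.cvtColor(c['color'],cv2.COLOR_RGB2HSV)
# tray corners predicted
ctr=np.array([.6505,.077]);ux=np.array([.997,-.073]);uy=np.array([.073,.997])
for a,b in((1,1),(1,-1),(-1,-1),(-1,1)):
    print(w2p(c,s,np.r_[ctr+a*.0625*ux+b*.11*uy,.02]))
```

```text
[0.67208789 0.07429192 0.13375907] [ 0.73209819  0.68119665 -0.00158452 -0.00091971] 0.31258969881103044 39.76518630981445
[[380.45996953  69.9355678 ]]
[[369.19068147 340.55550912]]
[[227.75808653 340.27088768]]
[[204.76657769  69.86533013]]
```

View pics/w6.png

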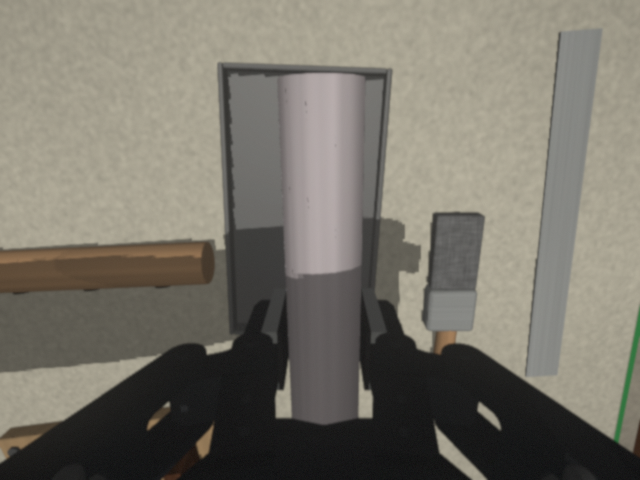

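Wrist view: the tube is held at (322,170) over the tray, whose corners are at (220,65), (390,70) and (232,333). The tray lies about 6 mm farther out than I measured, so I'll correct that and lower.

>>> move_arm --plan '[6,3,-20,0,0,-1.5,20,0,0,-45,0,0,0,20,0,0,-45,0,0,0,20,0,0,-30,0,0,0,20,0,0,-12,0,0,0,20,0,0,-6,0,0,0,20,0,0,-4,0,0,0,20,0,0,0,0,0,0,20]'

```text
time: 10.5
eef_pos: [0.6803, 0.0765, -0.0237]
tcp_rot: [0.741, 0.671, 0.001, 0.001]
contact_force: [0.1, -0.2, -0.9]
opening: 0.313
finger_force: 40.8
```

>>> move_arm --plan '[0,0,-3,0,0,0,20,0,0,0,0,0,0,30,0,0,0,0,0,0,33,0,0,0,0,0,0,36,0,0,0,0,0,0,36,0,0,0,0,0,0,36]'

```text
time: 11.1
eef_pos: [0.6791, 0.0769, -0.0282]
tcp_rot: [0.741, 0.671, 0.0, 0.0]
contact_force: [-0.4, 0.9, 0.1]
opening: 0.421
finger_force: 0.0
```

>>> move_arm --plan '[0,0,15,0,0,0,36,0,0,30,0,0,0,38,0,0,50,0,0,0,55,0,0,50,0,0,0,55,-10,-15,25,0,0,0,55,0,0,0,0,0,0,55,0,0,0,0,0,0,55]'

```text
time: 11.8
eef_pos: [0.6693, 0.0618, 0.1431]
tcp_rot: [0.741, 0.671, 0.001, 0.001]
contact_force: [-0.8, -0.0, -1.0]
opening: 0.648
finger_force: 0.0
```

Run:
```python
from h import *
c,s=grab('top','top6');c2,s=grab('wrist','w7');print(s['eef_pos'],s['contact_force'])
```

```text
[0.66833213 0.0620157  0.14097725] [ 0.00820001  0.01711037 -0.75086588]
```

View pics/w7.png

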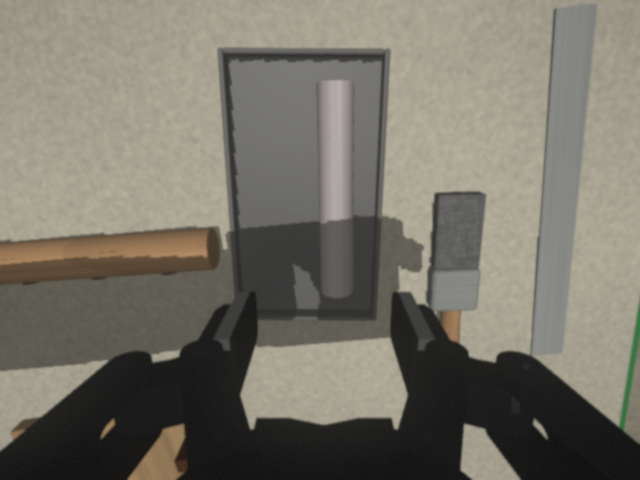

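Tube 1 lies in the tray at (336,190). Next is the second tube, with the tool half-turned so the camera stays clear of the raised arm.

>>> move_arm --plan '[-17.8,-31.9,4,0,0,8.333,55,-17.8,-31.9,4,0,0,8.333,55,-17.8,-31.9,4,0,0,8.333,55,-17.8,-31.9,4,0,0,8.333,55,-17.8,-31.9,4,0,0,8.333,55,-17.8,-31.9,0,0,0,8.333,55,-17.8,-31.9,0,0,0,8.333,55,-17.8,-31.9,0,0,0,8.333,55,-17.8,-31.9,0,0,0,8.333,55,-17.8,-31.9,0,0,0,8.333,55,-17.8,-31.9,0,0,0,8.333,55,-17.8,-31.9,0,0,0,8.333,55]'

```text
time: 13.1
eef_pos: [0.4539, -0.321, 0.1592]
tcp_rot: [-0.041, 0.999, 0.002, -0.001]
contact_force: [0.2, -0.6, 0.1]
opening: 0.641
finger_force: 0.0
```

>>> move_arm --plan '[0,0,0,0,0,0,55,0,0,0,0,0,0,55,0,0,0,0,0,0,55]'

```text
time: 13.4
eef_pos: [0.4554, -0.3196, 0.1602]
tcp_rot: [-0.038, 0.999, 0.001, -0.001]
contact_force: [-0.1, -0.6, -0.7]
opening: 0.645
finger_force: 0.0
```

Run:
```python
from h import *
s=ctrl.get_state();print(s['eef_pos'],R.from_quat(s['tcp_rot']).as_matrix()[:,0],s['qpos'])
```

```text
[ 0.45538772 -0.31964145  0.16021556] [-0.99716248 -0.07526507  0.0014655 ] [-7.94576761e-01  6.21410542e-02  1.90406659e+00  4.33133523e-04
  1.17813176e+00 -2.44087405e+00]
```

>>> move_arm --plan '[-1,-1.5,-40,0,0,0,55,0,0,-40,0,0,0,55,0,0,-30,0,0,0,55,0,0,-20,0,0,0,55,0,0,-16,0,0,0,55,0,0,-12,0,0,0,55,0,0,0,0,0,0,40,0,0,0,0,0,0,20,0,0,0,0,0,0,20,0,0,0,0,0,0,20,0,0,0,0,0,0,20]'

```text
time: 14.5
eef_pos: [0.4547, -0.3212, 0.0042]
tcp_rot: [-0.038, 0.999, 0.001, 0.0]
contact_force: [2.0, 6.1, 0.9]
opening: 0.316
finger_force: 39.5
```

>>> move_arm --plan '[0,0,20,0,0,0,20,0,0,40,0,0,0,20,0,0,45,0,0,0,20,0,0,25,0,0,0,20,0,0,0,0,0,0,20]'

```text
time: 15.0
eef_pos: [0.4573, -0.3259, 0.1402]
tcp_rot: [-0.038, 0.999, -0.005, 0.004]
contact_force: [0.8, -0.8, -0.7]
opening: 0.317
finger_force: 39.6
```

>>> move_arm --plan '[14.85,34.2,0,0,0,-8.333,20,14.85,34.2,0,0,0,-8.333,20,14.85,34.2,0,0,0,-8.333,20,14.85,34.2,0,0,0,-8.333,20,14.85,34.2,0,0,0,-8.333,20,14.85,34.2,0,0,0,-8.333,20,14.85,34.2,0,0,0,-8.333,20,14.85,34.2,0,0,0,-8.333,20,14.85,34.2,0,0,0,-8.333,20,14.85,34.2,0,0,0,-8.333,20,14.85,34.2,0,0,0,-8.333,20,14.85,34.2,0,0,0,-8.333,20]'

```text
time: 16.2
eef_pos: [0.6324, 0.0891, 0.1318]
tcp_rot: [0.743, 0.669, -0.001, -0.0]
contact_force: [1.3, -1.6, -0.3]
opening: 0.316
finger_force: 39.7
```

>>> move_arm --plan '[0,0,0,0,0,0,20,0,0,0,0,0,0,20,0,0,0,0,0,0,20]'

```text
time: 16.5
eef_pos: [0.6319, 0.0871, 0.1324]
tcp_rot: [0.741, 0.671, -0.001, -0.0]
contact_force: [0.8, -0.2, -1.2]
opening: 0.315
finger_force: 39.7
```

>>> move_arm --plan '[1,0,-40,0,0,0,20,0,0,-45,0,0,0,20,0,0,-40,0,0,0,20,0,0,-18,0,0,0,20,0,0,-10,0,0,0,20,0,0,-7,0,0,0,20,0,0,0,0,0,0,20,0,0,0,0,0,0,20]'

```text
time: 17.3
eef_pos: [0.6353, 0.0879, -0.0243]
tcp_rot: [0.741, 0.671, 0.001, 0.001]
contact_force: [0.4, -0.6, -0.3]
opening: 0.312
finger_force: 39.7
```

>>> move_arm --plan '[0,0,0,0,0,0,30,0,0,0,0,0,0,33,0,0,0,0,0,0,36,0,0,0,0,0,0,36,0,0,0,0,0,0,36,0,0,15,0,0,0,36,0,0,30,0,0,0,40,0,0,50,0,0,0,60,0,0,50,0,0,0,60,0,0,50,0,0,0,60,0,0,0,0,0,0,60]'

```text
time: 18.4
eef_pos: [0.6393, 0.088, 0.1808]
tcp_rot: [0.741, 0.671, 0.007, 0.007]
contact_force: [2.0, 0.7, 0.6]
opening: 0.702
finger_force: 0.0
```

>>> move_arm --plan '[-13.6,-8.8,12,0,0,-8.43,60,-13.6,-8.8,12,0,0,-8.43,60,-13.6,-8.8,12,0,0,-8.43,60,-13.6,-8.8,12,0,0,-8.43,60,-13.6,-8.8,12,0,0,-8.43,60,-13.6,-8.8,12,0,0,-8.43,60,-13.6,-8.8,12,0,0,-8.43,60,-13.6,-8.8,12,0,0,-8.43,60,-13.6,-8.8,12,0,0,-8.43,60,-13.6,-8.8,12,0,0,-8.43,60,0,0,0,0,0,0,60,0,0,0,0,0,0,60]'

```text
time: 19.6
eef_pos: [0.4977, 0.0, 0.2891]
tcp_rot: [1.0, 0.001, 0.001, -0.0]
contact_force: [-0.6, -0.5, -1.2]
opening: 0.701
finger_force: 0.0
```

```bash
cat >> h.py <<'E'
def dowels(c,s,zc=.018):
    """wood-coloured elongated blobs -> world centre, yaw, length, width + dark hole pixels -> roll angle"""
    hsv=cv2.cvtColor(c['color'],cv2.COLOR_RGB2HSV); out=[]
    m=((hsv[...,0]>4)&(hsv[...,0]<19)&(hsv[...,1]>75)).astype(np.uint8)
    m=cv2.morphologyEx(m,cv2.MORPH_CLOSE,np.ones((9,9)))
    n,l,st,_=cv2.connectedComponentsWithStats(m)
    for i in range(1,n):
        if st[i,4]<1200: continue
        cn=cv2.findContours((l==i).astype(np.uint8),cv2.RETR_EXTERNAL,cv2.CHAIN_APPROX_NONE)[0][0].reshape(-1,2)
        w=p2w(c,s,cn,zc)[:,:2]; (cx,cy),(a,b),_=cv2.minAreaRect((w*1000).astype(np.float32))
        L,W=max(a,b),min(a,b)
        if not(170<L<235 and 25<W<60): continue
        bx=cv2.boxPoints(cv2.minAreaRect((w*1000).astype(np.float32)))
        e=max([bx[1]-bx[0],bx[2]-bx[1]],key=np.linalg.norm); e=e/np.linalg.norm(e); e=e*np.sign(e[0])
        out.append(dict(c=(cx/1000,cy/1000),yaw=np.degrees(np.arctan2(e[1],e[0])),L=L,W=W,mask=(l==i),px=cn.mean(0)))
    return out
E
python3 - <<'E'
from h import *
c,s=grab('wrist','w8');c2,_=grab('top','top8');print(s['eef_pos'])
for cc in(c,c2):
  for d in dowels(cc,s): print({k:np.round(v,4) for k,v in d.items() if k!='mask'})
E
```

```text
[4.97711951e-01 1.69935561e-05 2.89083633e-01]
{'c': array([0.4739, 0.3432]), 'yaw': np.float32(-9.3326), 'L': np.float64(209.2735), 'W': np.float64(42.9646), 'px': array([ 41.2539, 198.8665])}
{'c': array([0.4762, 0.3414]), 'yaw': np.float32(-9.4123), 'L': np.float64(201.9029), 'W': np.float64(36.3459), 'px': array([186.9163, 274.6601])}
```

View pics/w8.png

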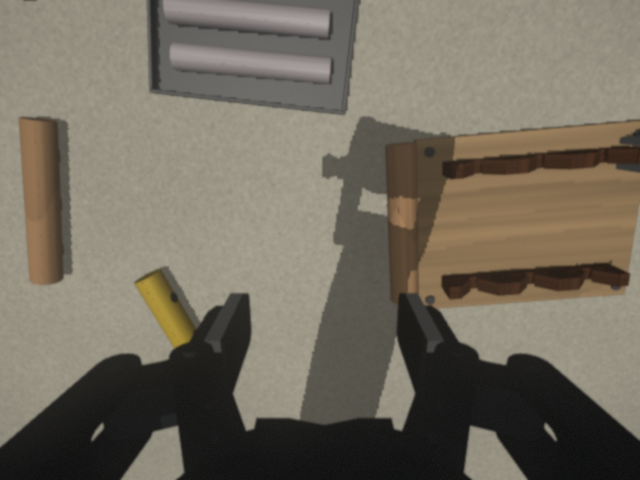

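Both tubes are in the tray at (247,17) and (252,62). Dowel A has been knocked and now lies against the jig's left edge, at px (402,222); dowel B is still at (42,199). I'll measure A.

Run:
```python
from h import *
c,s=grab('wrist');t,_=grab('top')
print(p2w(c,s,[(387,145),(391,302),(389,224),(415,142),(403,145),(404,300)],.018))
im=cv2.imread('pics/top8.png')[180:370,340:470]
cv2.imwrite('pics/t8.png',np.hstack([cv2.resize(im,(390,570),interpolation=cv2.INTER_CUBIC),cv2.resize(cv2.imread('pics/w8.png')[130:320,370:500],(390,570),interpolation=cv2.INTER_CUBIC)]))
```

```text
[[ 0.54774273 -0.07177872  0.018     ]
 [ 0.3472136  -0.08739336  0.018     ]
 [ 0.45319092 -0.07912553  0.018     ]
 [ 0.55118185 -0.10391692  0.018     ]
 [ 0.54778351 -0.09028486  0.018     ]
 [ 0.35014607 -0.10427467  0.018     ]]
```

View pics/t8.png

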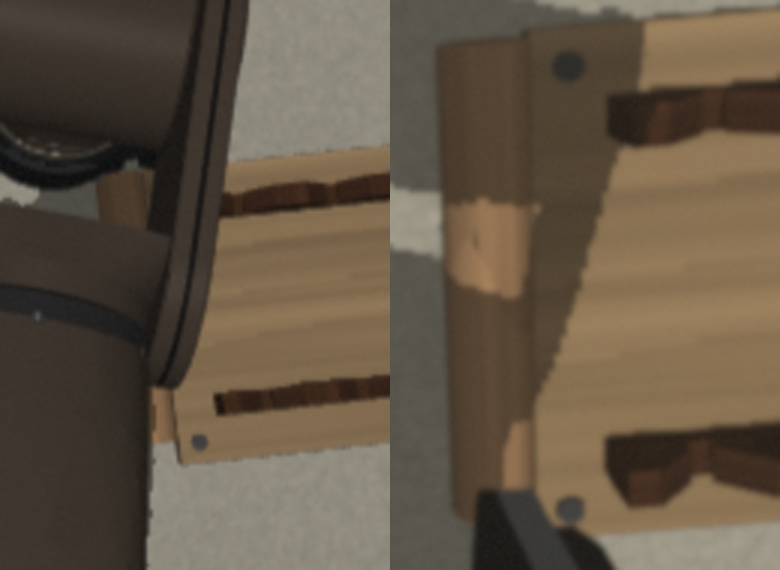

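Dowel A lies against the jig base with no holes on top. I'll press on it from above with shut fingers and roll it away from the jig.

>>> move_arm --plan '[-16,-36,0,0,0,4.3,30,-16,-36,0,0,0,0,10,-16.7,-35.5,0,0,0,0,0,0,0,-50,0,0,0,0,0,0,-50,0,0,0,0,0,0,-50,0,0,0,0,0,0,-50,0,0,0,0,0,0,-40,0,0,0,0,0,0,-15,0,0,0,0,0,0,0,0,0,0,0,0,0,0,0,0,0,0]'

```text
time: 20.9
eef_pos: [0.4493, -0.1075, 0.0337]
tcp_rot: [0.999, 0.038, -0.0, -0.0]
contact_force: [0.8, 0.2, 0.3]
opening: 0.002
finger_force: 0.0
```

>>> move_arm --plan '[0,0,-15,0,0,0,0,0,0,-9,0,0,0,0,0,0,-4,0,0,0,0,0,0,0,0,0,0,0,0,0,0,0,0,0,0]'

```text
time: 21.4
eef_pos: [0.4494, -0.1077, 0.0063]
tcp_rot: [0.999, 0.038, 0.0, 0.0]
contact_force: [-0.0, 0.7, -0.1]
opening: 0.003
finger_force: 0.0
```

>>> move_arm --plan '[0,0,-2,0,0,0,0,0,0,-1.5,0,0,0,0,0,0,0,0,0,0,0]'

```text
time: 21.7
eef_pos: [0.4492, -0.1076, 0.0023]
tcp_rot: [0.999, 0.038, 0.0, 0.0]
contact_force: [0.6, 0.5, 0.4]
opening: 0.005
finger_force: 0.1
```

>>> move_arm --plan '[0,0,-1.5,0,0,0,0,0,0,-1,0,0,0,0,0,0,0,0,0,0,0]'

```text
time: 22.0
eef_pos: [0.4494, -0.1079, 0.0017]
tcp_rot: [0.999, 0.038, -0.001, -0.0]
contact_force: [-6.7, 0.7, 14.1]
opening: 0.001
finger_force: 6.7
```

>>> move_arm --plan '[0,0,0.3,0,0,0,0,-0.3,4,0,0,0,0,0,-0.4,6,0,0,0,0,0,-0.4,6,0,0,0,0,0,-0.4,6,0,0,0,0,0,-0.4,6,0,0,0,0,0,-0.4,6,0,0,0,0,0,-0.3,4,0,0,0,0,0,0,0,0,0,0,0,0]'

```text
time: 22.9
eef_pos: [0.4461, -0.0695, 0.0019]
tcp_rot: [0.999, 0.038, -0.001, -0.0]
contact_force: [-7.1, 1.4, 15.0]
opening: 0.002
finger_force: 7.8
```

>>> move_arm --plan '[0,0,8,0,0,0,0,0,0,40,0,0,0,0,0,0,50,0,0,0,0,0,0,50,0,0,0,30,0,0,50,0,0,0,60,0,0,0,0,0,0,80]'

```text
time: 23.5
eef_pos: [0.4509, -0.0713, 0.2069]
tcp_rot: [0.999, 0.038, 0.008, 0.003]
contact_force: [-0.1, -0.3, 0.5]
opening: 0.508
finger_force: 0.0
```

Run:
```python
from h import *
c,s=grab('wrist','w9');print(s['eef_pos'],s['tcp_rot'])
for d in dowels(c,s): print({k:np.round(v,4) for k,v in d.items() if k!='mask'})
```

```text
[ 0.45092756 -0.07125743  0.20685106] [0.99924705 0.0378853  0.00766531 0.00335889]
{'c': array([ 0.4458, -0.0776]), 'yaw': np.float32(4.9413), 'L': np.float64(207.1416), 'W': np.float64(34.8205), 'px': array([328.9351, 200.2706])}
```

View pics/w9.png

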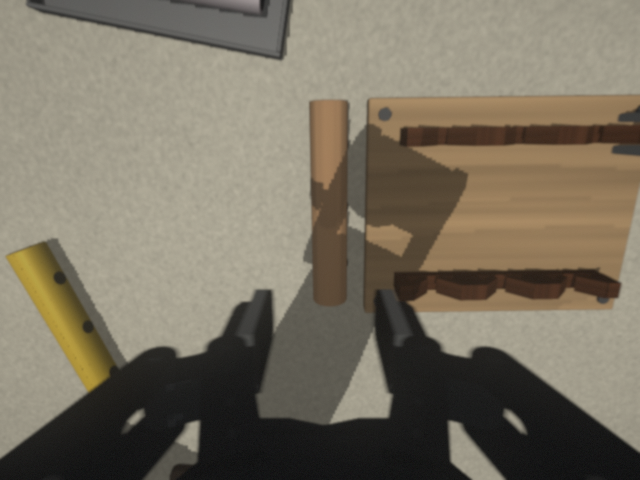

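Dowel A rolled 20 mm as predicted, now at (329,200), with a hole just appearing at its right edge (347,262). Pressing and rolling works, so I'll do two more strokes.

>>> move_arm --plan '[0,0,0,0,0,0,0,1.5,-20,-45,0,0,0,0,0,0,-50,0,0,0,0,0,0,-50,0,0,0,0,0,0,-35,0,0,0,0,0,0,-10,0,0,0,0,0,0,-5,0,0,0,0,0,0,-3,0,0,0,0,0,0,0,0,0,0,0]'

```text
time: 24.45
eef_pos: [0.4458, -0.0906, 0.0016]
tcp_rot: [0.999, 0.039, -0.004, 0.0]
contact_force: [-7.8, -2.6, 12.7]
opening: -0.001
finger_force: 6.1
```

>>> move_arm --plan '[-0.4,6,0,0,0,0,0,-0.4,6,0,0,0,0,0,-0.4,6,0,0,0,0,0,-0.4,6,0,0,0,0,0,-0.4,6,0,0,0,0,0,-0.4,6,0,0,0,0,0,0,0,0,0,0,0,0,0,0,10,0,0,0,0,1.3,-18,0,0,0,0,0,0,0,-7,0,0,0,0,0,0,-3,0,0,0,0,0,0,0,0,0,0,0]'

```text
time: 25.65
eef_pos: [0.4477, -0.0725, 0.0014]
tcp_rot: [0.999, 0.038, 0.0, 0.001]
contact_force: [-2.7, -1.6, 10.3]
opening: 0.001
finger_force: 5.5
```

>>> move_arm --plan '[-0.4,6,0,0,0,0,0,-0.4,6,0,0,0,0,0,-0.4,6,0,0,0,0,0,-0.2,3,0,0,0,0,0,0,0,0,0,0,0,0,0,0,8,0,0,0,0,0,0,40,0,0,0,0,0,0,50,0,0,0,40,0,0,50,0,0,0,80,0,0,50,0,0,0,80,0,0,0,0,0,0,80,0,0,0,0,0,0,80]'

```text
time: 26.85
eef_pos: [0.4458, -0.0503, 0.1989]
tcp_rot: [0.999, 0.038, 0.001, 0.0]
contact_force: [-0.6, 0.3, -0.5]
opening: 0.849
finger_force: 0.0
```

```bash
cat >> h.py <<'E'
def roll(c,s,d,zc=.018,save=None):
    """unwrap dowel; phi>0 = holes lean to +lateral (lat = axis x rotated +90deg, ~ +y). returns best (score,phi_deg,xoff_mm)"""
    a=np.radians(d['yaw']); ax=np.array([np.cos(a),np.sin(a),0]); lat=np.array([-ax[1],ax[0],0])
    ph=np.arange(-90,91,1.); xs=np.arange(-99,100,1.)
    P=np.array([np.r_[d['c'],zc]+x/1000*ax+.018*(np.sin(np.radians(p))*lat+[0,0,np.cos(np.radians(p))]) for p in ph for x in xs])
    uv=w2p(c,s,P).astype(np.float32).reshape(len(ph),len(xs),2)
    g=cv2.cvtColor(c['color'],cv2.COLOR_RGB2GRAY)
    U=cv2.remap(g,uv[...,0],uv[...,1],cv2.INTER_LINEAR).astype(np.float32)
    if save: cv2.imwrite('pics/'+save+'.png',U)
    in_=cv2.GaussianBlur(U,(0,0),sigmaX=3.,sigmaY=10.); 
    best=[]
    for xo in range(-12,13):
        k=[99+xo+e for e in(-60,0,60)]; b=[99+xo+e for e in(-80,-40,-20,20,40,80)]
        cen=in_[:,k]; ref=np.stack([(in_[:,99+xo+e-18]+in_[:,99+xo+e+18])/2 for e in(-60,0,60)],1)
        con=(ref-cen)/(ref+5); 
        vis=(ph>-85)&(ph<85)
        sc=np.where(vis,np.sort(con,1)[:,:2].mean(1),-1)
        i=sc.argmax(); best.append((round(float(sc[i]),3),ph[i],xo,np.round(con[i],2).tolist()))
    return sorted(best,key=lambda t:-t[0])[:2]
E
cat > m2.py <<'E'
from h import *
import sys
c,s=grab('wrist',sys.argv[1]);print(s['eef_pos'],R.from_quat(s['tcp_rot']).as_matrix()[:2,0])
for d in dowels(c,s): print({k:np.round(v,4) for k,v in d.items() if k!='mask'}, roll(c,s,d,save='u_'+sys.argv[1]))
E
python3 m2.py w10
```

```text
[ 0.44584574 -0.05030467  0.19891128] [0.99711782 0.07583048]
{'c': array([ 0.448 , -0.0481]), 'yaw': np.float32(5.0517), 'L': np.float64(207.1927), 'W': np.float64(34.1199), 'px': array([322.608 , 190.5493])} [(0.439, np.float64(-35.0), 3, [0.4399999976158142, 0.4300000071525574, 0.5299999713897705]), (0.434, np.float64(-35.0), 4, [0.4399999976158142, 0.4300000071525574, 0.5299999713897705])][ WARN:0@1.548] global loadsave.cpp:1063 imwrite_ Unsupported depth image for selected encoder is fallbacked to CV_8U.
```

The hole detector gives −35° for A, with strong contrast on all three holes. Rolling 11 mm more takes a 22 mm drag.

>>> move_arm --plan '[0.3,-4,-48,0,0,0,40,0,0,-50,0,0,0,0,0,0,-50,0,0,0,0,0,0,-35,0,0,0,0,0,0,-9,0,0,0,0,0,0,-3,0,0,0,0,0,0,-3,0,0,0,0,0,0,0,0,0,0,0]'

```text
time: 27.7
eef_pos: [0.4436, -0.055, 0.0023]
tcp_rot: [0.999, 0.039, -0.005, -0.0]
contact_force: [-13.8, -1.5, 26.3]
opening: 0.001
finger_force: 13.3
```

>>> move_arm --plan '[-0.4,5.5,0,0,0,0,0,-0.4,5.5,0,0,0,0,0,-0.4,5.5,0,0,0,0,0,-0.4,5.5,0,0,0,0,0,0,0,0,0,0,0,0,0,0,0,0,0,0,0,0,0,8,0,0,0,0,0,0,40,0,0,0,0,0,0,50,0,0,0,40,0,0,50,0,0,0,80,0,0,50,0,0,0,80,0,0,0,0,0,0,80]'

```text
time: 28.9
eef_pos: [0.4483, -0.0336, 0.2062]
tcp_rot: [0.999, 0.038, 0.007, 0.002]
contact_force: [0.9, -0.7, -0.3]
opening: 0.679
finger_force: 0.0
```

```bash
python3 m2.py w11 2>/dev/null
```

```text
[ 0.4483014  -0.03364416  0.20620918] [0.99702852 0.07573256]
{'c': array([ 0.4471, -0.0407]), 'yaw': np.float32(5.1888), 'L': np.float64(207.6237), 'W': np.float64(34.2263), 'px': array([330.3806, 196.0151])} [(0.442, np.float64(-7.0), 4, [0.44999998807907104, 0.4399999976158142, 0.5699999928474426]), (0.441, np.float64(-7.0), 3, [0.44999998807907104, 0.4399999976158142, 0.5699999928474426])]
```

>>> move_arm --plan '[0,0,0,0,0,0,40,0.5,-7,-48,0,0,0,0,0,0,-50,0,0,0,0,0,0,-50,0,0,0,0,0,0,-35,0,0,0,0,0,0,-9,0,0,0,0,0,0,-3,0,0,0,0,0,0,-2.5,0,0,0,0,0,0,0,0,0,0,0,-0.2,2.5,0,0,0,0,0,-0.2,2.5,0,0,0,0,0,0,0,0,0,0,0,0]'

```text
time: 30.15
eef_pos: [0.4378, -0.0341, 0.002]
tcp_rot: [0.999, 0.039, -0.01, -0.001]
contact_force: [-21.9, -0.8, 34.4]
opening: 0.004
finger_force: 17.4
```

>>> move_arm --plan '[0,0,8,0,0,0,0,0,0,40,0,0,0,0,0,0,50,0,0,0,40,0,0,50,0,0,0,80,0,0,50,0,0,0,80,0,0,0,0,0,0,80,0,0,0,0,0,0,80,0,0,0,0,0,0,80]'

```text
time: 30.95
eef_pos: [0.4427, -0.034, 0.1962]
tcp_rot: [0.999, 0.038, -0.002, -0.001]
contact_force: [-0.5, 0.2, -0.3]
opening: 0.938
finger_force: 0.0
```

```bash
python3 m2.py w12 2>/dev/null
```

```text
[ 0.4427201  -0.03403461  0.19619336] [0.99713162 0.07558439]
{'c': array([ 0.4482, -0.0389]), 'yaw': np.float32(5.215), 'L': np.float64(208.3662), 'W': np.float64(34.7735), 'px': array([330.2231, 186.781 ])} [(0.452, np.float64(-1.0), 3, [0.44999998807907104, 0.46000000834465027, 0.5799999833106995]), (0.45, np.float64(-1.0), 4, [0.4399999976158142, 0.46000000834465027, 0.5699999928474426])]
```

A now reads −1°. Now dowel B.

>>> move_arm --plan '[4,45,0,0,0,-6.85,80,4,45,0,0,0,-6.85,80,4,45,0,0,0,0,80,4,45,0,0,0,0,80,4,45,0,0,0,0,80,4,45,0,0,0,0,80,4,45,0,0,0,0,80,3,19,5,0,0,0,60,0,0,0,0,0,0,60,0,0,0,0,0,0,60,0,0,0,0,0,0,60]'

```text
time: 32.1
eef_pos: [0.4744, 0.2974, 0.2019]
tcp_rot: [0.997, -0.081, -0.001, 0.001]
contact_force: [0.8, -0.8, -0.3]
opening: 0.701
finger_force: 0.0
```

```bash
python3 m2.py w13 2>/dev/null
```

```text
[0.47444027 0.29740104 0.20190723] [ 0.98685422 -0.1615971 ]
{'c': array([0.4745, 0.3424]), 'yaw': np.float32(-9.3585), 'L': np.float64(207.4953), 'W': np.float64(35.3856), 'px': array([278.6872, 198.3447])} [(0.11, np.float64(-84.0), 6, [0.10999999940395355, 0.10999999940395355, 0.14000000059604645]), (0.109, np.float64(-84.0), 5, [0.10000000149011612, 0.10999999940395355, 0.15000000596046448])]
```

>>> move_arm --plan '[-1.5,35,-25,0,0,0,30,0,0,-50,0,0,0,0,0,0,-50,0,0,0,0,0,0,-45,0,0,0,0,0,0,-20,0,0,0,0,0,0,-8,0,0,0,0,0,0,0,0,0,0,0,0,0,0,0,0,0,0]'

```text
time: 32.95
eef_pos: [0.4752, 0.3338, 0.0072]
tcp_rot: [0.997, -0.081, 0.002, -0.001]
contact_force: [0.3, 0.2, 0.1]
opening: -0.003
finger_force: 0.0
```

>>> move_arm --plan '[0,0,-3,0,0,0,0,0,0,0,0,0,0,0,0,0,0,0,0,0,0]'

```text
time: 33.25
eef_pos: [0.4741, 0.3339, 0.0033]
tcp_rot: [0.997, -0.081, 0.001, -0.0]
contact_force: [0.6, 0.1, -0.4]
opening: -0.003
finger_force: 0.0
```

>>> move_arm --plan '[0,0,-2.3,0,0,0,0,0,0,0,0,0,0,0,1,5.9,0,0,0,0,0,1,5.9,0,0,0,0,0,1,5.9,0,0,0,0,0,1,5.9,0,0,0,0,0,1,5.9,0,0,0,0,0,1,5.9,0,0,0,0,0,0,0,0,0,0,0,0]'

```text
time: 34.15
eef_pos: [0.4804, 0.3707, 0.0018]
tcp_rot: [0.997, -0.08, 0.001, -0.001]
contact_force: [-2.3, 0.2, 7.1]
opening: -0.003
finger_force: 3.7
```

>>> move_arm --plan '[0,0,8,0,0,0,0,0,0,42,0,0,0,0,0,0,50,0,0,0,40,0,0,50,0,0,0,60,0,0,50,0,0,0,60,0,0,0,0,0,0,60,0,0,0,0,0,0,60,0,0,0,0,0,0,60]'

```text
time: 34.95
eef_pos: [0.4786, 0.3682, 0.1982]
tcp_rot: [0.997, -0.081, -0.001, 0.001]
contact_force: [0.3, -0.7, -0.0]
opening: 0.707
finger_force: 0.0
```

```bash
python3 m2.py w14 2>/dev/null
```

```text
[0.47856187 0.36822708 0.19816684] [ 0.98698672 -0.16078189]
{'c': array([0.4768, 0.3598]), 'yaw': np.float32(-9.2525), 'L': np.float64(208.2426), 'W': np.float64(34.8382), 'px': array([333.3619, 191.341 ])} [(0.395, np.float64(-84.0), 4, [0.3700000047683716, 0.4399999976158142, 0.41999998688697815]), (0.393, np.float64(-84.0), 3, [0.3700000047683716, 0.4399999976158142, 0.41999998688697815])]
```

>>> move_arm --plan '[-3.4,-18,-45,0,0,0,0,0,0,-50,0,0,0,0,0,0,-50,0,0,0,0,0,0,-35,0,0,0,0,0,0,-12,0,0,0,0,0,0,-5,0,0,0,0,0,0,-1.8,0,0,0,0,0,0,0,0,0,0,0]'

```text
time: 35.8
eef_pos: [0.4752, 0.3515, 0.0021]
tcp_rot: [0.997, -0.08, -0.001, 0.0]
contact_force: [-1.3, -1.4, 2.8]
opening: 0.002
finger_force: 1.2
```

>>> move_arm --plan '[1,5.9,0,0,0,0,0,1,5.9,0,0,0,0,0,1,5.9,0,0,0,0,0,1,5.9,0,0,0,0,0,1,5.9,0,0,0,0,0,1,5.9,0,0,0,0,0,0,0,0,0,0,0,0,0,0,0,0,0,0,0,0,0,8,0,0,0,0,0,0,42,0,0,0,0,0,0,50,0,0,0,40,0,0,50,0,0,0,60]'

```text
time: 37.0
eef_pos: [0.4821, 0.3855, 0.1523]
tcp_rot: [0.997, -0.081, -0.0, 0.001]
contact_force: [0.9, -0.1, 0.7]
opening: 0.33
finger_force: 0.0
```

>>> move_arm --plan '[0,0,50,0,0,0,60,0,0,0,0,0,0,60,0,0,0,0,0,0,60]'

```text
time: 37.3
eef_pos: [0.4835, 0.3865, 0.2037]
tcp_rot: [0.997, -0.081, 0.002, -0.001]
contact_force: [-0.8, 0.2, -1.2]
opening: 0.703
finger_force: 0.0
```

```bash
python3 m2.py w15 2>/dev/null
```

```text
[0.48351947 0.38651235 0.20369692] [ 0.98696124 -0.16090047]
{'c': array([0.484 , 0.3788]), 'yaw': np.float32(-9.3013), 'L': np.float64(207.6457), 'W': np.float64(34.8209), 'px': array([333.2775, 190.3305])} [(0.532, np.float64(-12.0), 4, [0.5400000214576721, 0.5199999809265137, 0.5600000023841858]), (0.529, np.float64(-13.0), 3, [0.550000011920929, 0.5099999904632568, 0.5600000023841858])]
```

>>> move_arm --plan '[-1.6,-10,-45,0,0,0,0,0,0,-50,0,0,0,0,0,0,-50,0,0,0,0,0,0,-35,0,0,0,0,0,0,-12,0,0,0,0,0,0,-5,0,0,0,0,0,0,-3,0,0,0,0,0,0,0,0,0,0,0,0.6,3.7,0,0,0,0,0,0.6,3.7,0,0,0,0,0,0,0,0,0,0,0,0,0,0,0,0,0,0,0]'

```text
time: 38.55
eef_pos: [0.481, 0.3847, 0.0026]
tcp_rot: [0.997, -0.081, -0.001, -0.0]
contact_force: [-4.4, 1.1, 7.4]
opening: -0.0
finger_force: 3.2
```

>>> move_arm --plan '[0,0,8,0,0,0,0,0,0,42,0,0,0,0,0,0,50,0,0,0,40,0,0,50,0,0,0,60,0,0,50,0,0,0,60,0,0,0,0,0,0,60,0,0,0,0,0,0,60,0,0,0,0,0,0,60]'

```text
time: 39.35
eef_pos: [0.481, 0.3831, 0.1996]
tcp_rot: [0.997, -0.081, -0.001, 0.001]
contact_force: [-0.2, 0.1, -0.3]
opening: 0.706
finger_force: 0.0
```

```bash
python3 m2.py w16 2>/dev/null
```

```text
[0.4809759  0.38312795 0.19963652] [ 0.98699227 -0.16075374]
{'c': array([0.487 , 0.3845]), 'yaw': np.float32(-9.2621), 'L': np.float64(207.9015), 'W': np.float64(34.4718), 'px': array([322.0125, 185.0769])} [(0.546, np.float64(8.0), 4, [0.5600000023841858, 0.5299999713897705, 0.5799999833106995]), (0.54, np.float64(8.0), 3, [0.5600000023841858, 0.5199999809265137, 0.5799999833106995])]
```

>>> move_arm --plan '[5,3,-45,0,0,0,0,0,0,-50,0,0,0,0,0,0,-50,0,0,0,0,0,0,-35,0,0,0,0,0,0,-12,0,0,0,0,0,0,-5,0,0,0,0,0,0,-2,0,0,0,0,0,0,-1,0,0,0,0,0,0,0,0,0,0,0,-0.3,-2,0,0,0,0,0,-0.3,-2,0,0,0,0,0,0,0,0,0,0,0,0]'

```text
time: 40.6
eef_pos: [0.4864, 0.3831, 0.0026]
tcp_rot: [0.997, -0.081, 0.0, -0.0]
contact_force: [-3.7, 0.0, 6.0]
opening: 0.001
finger_force: 2.9
```

>>> move_arm --plan '[0,0,8,0,0,0,0,0,0,42,0,0,0,0,0,0,50,0,0,0,40,0,0,50,0,0,0,60,0,0,50,0,0,0,60,0,0,0,0,0,0,60,0,0,0,0,0,0,60,0,0,0,0,0,0,60]'

```text
time: 41.4
eef_pos: [0.4855, 0.3821, 0.1996]
tcp_rot: [0.997, -0.081, -0.001, 0.001]
contact_force: [0.6, -0.0, 0.3]
opening: 0.703
finger_force: 0.0
```

```bash
python3 m2.py w17 2>/dev/null
```

```text
[0.48552481 0.38208779 0.19959546] [ 0.98697902 -0.16083945]
{'c': array([0.4869, 0.3841]), 'yaw': np.float32(-9.2222), 'L': np.float64(207.5506), 'W': np.float64(34.6293), 'px': array([322.1593, 190.0881])} [(0.531, np.float64(7.0), 4, [0.5600000023841858, 0.5, 0.5799999833106995]), (0.526, np.float64(7.0), 3, [0.5600000023841858, 0.49000000953674316, 0.5799999833106995])]
```

>>> move_arm --plan '[0,4,-45,0,0,0,0,0,0,-50,0,0,0,0,0,0,-50,0,0,0,0,0,0,-35,0,0,0,0,0,0,-12,0,0,0,0,0,0,-5,0,0,0,0,0,0,-2,0,0,0,0,0,0,-1,0,0,0,0,0,0,0,0,0,0,0,-0.5,-3,0,0,0,0,0,-0.5,-3,0,0,0,0,0,0,0,0,0,0,0,0]'

```text
time: 42.65
eef_pos: [0.4856, 0.3809, 0.0026]
tcp_rot: [0.997, -0.081, 0.0, -0.0]
contact_force: [-3.8, 0.3, 6.2]
opening: -0.003
finger_force: 2.9
```

>>> move_arm --plan '[0,0,8,0,0,0,0,0,0,42,0,0,0,0,0,0,50,0,0,0,40,0,0,50,0,0,0,60,0,0,50,0,0,0,60,0,0,0,0,0,0,60,0,0,0,0,0,0,60,0,0,0,0,0,0,60]'

```text
time: 43.45
eef_pos: [0.4845, 0.3801, 0.1995]
tcp_rot: [0.997, -0.081, -0.001, 0.001]
contact_force: [-0.3, 0.1, -0.6]
opening: 0.704
finger_force: 0.0
```

```bash
python3 m2.py w18 2>/dev/null
```

```text
[0.48449374 0.38006319 0.19954202] [ 0.98698345 -0.16081127]
{'c': array([0.4874, 0.3826]), 'yaw': np.float32(-9.245), 'L': np.float64(208.0094), 'W': np.float64(34.7046), 'px': array([321.3445, 189.0835])} [(0.534, np.float64(2.0), 3, [0.5600000023841858, 0.5, 0.5699999928474426]), (0.533, np.float64(2.0), 4, [0.5600000023841858, 0.5099999904632568, 0.5600000023841858])]
```

B reads +2°. I'll check A from the top camera before lifting anything.

```bash
python3 - 2>/dev/null <<'E'
from h import *
c,s=grab('top','t19')
for d in dowels(c,s): print({k:np.round(v,4) for k,v in d.items() if k!='mask'}, roll(c,s,d))
print(roll(c,s,dict(c=(.451,-.0385),yaw=5.2)))
E
```

```text
{'c': array([0.4891, 0.3822]), 'yaw': np.float32(-9.3517), 'L': np.float64(201.5041), 'W': np.float64(36.2408), 'px': array([168.936 , 269.1675])} [(0.62, np.float64(2.0), -1, [0.6499999761581421, 0.5899999737739563, 0.6499999761581421]), (0.618, np.float64(1.0), 0, [0.6399999856948853, 0.6000000238418579, 0.6299999952316284])]
{'c': array([ 0.4493, -0.0388]), 'yaw': np.float32(5.131), 'L': np.float64(201.4218), 'W': np.float64(34.2848), 'px': array([359.    , 282.9653])} [(0.645, np.float64(-2.0), -1, [0.6499999761581421, 0.6600000262260437, 0.6399999856948853]), (0.638, np.float64(-2.0), 0, [0.6499999761581421, 0.6499999761581421, 0.6299999952316284])]
[(0.643, np.float64(-3.0), -3, [0.6499999761581421, 0.6600000262260437, 0.6299999952316284]), (0.643, np.float64(-3.0), -2, [0.6499999761581421, 0.6499999761581421, 0.6299999952316284])]
```

Both views agree that both dowels are holes up. Grasping B.

>>> move_arm --plan '[3.6,2.2,-45,0,0,0,62,0,0,-50,0,0,0,62,0,0,-50,0,0,0,62,0,0,-45,0,0,0,62,0,0,-22,0,0,0,62,0,0,-12,0,0,0,62,0,0,0,0,0,0,62,0,0,0,0,0,0,62,0,0,0,0,0,0,62]' --newtons 50

```text
time: 44.45
eef_pos: [0.4904, 0.384, -0.0205]
tcp_rot: [0.997, -0.08, 0.002, -0.001]
contact_force: [-0.3, 0.2, 0.3]
opening: 0.725
finger_force: 0.0
```

>>> move_arm --plan '[0,0,-7,0,0,0,62,0,0,0,0,0,0,62,0,0,0,0,0,0,62,0,0,0,0,0,0,62]'

```text
time: 44.85
eef_pos: [0.4889, 0.3831, -0.0294]
tcp_rot: [0.997, -0.081, 0.0, -0.0]
contact_force: [-0.2, 0.3, 0.5]
opening: 0.726
finger_force: 0.0
```

>>> move_arm --plan '[0,-0.7,-1.5,0,0,0,55,0,0,0,0,0,0,48,0,0,0,0,0,0,42,0,0,0,0,0,0,38,0,0,0,0,0,0,28,0,0,0,0,0,0,28,0,0,0,0,0,0,28,0,0,0,0,0,0,28]'

```text
time: 45.65
eef_pos: [0.489, 0.3824, -0.0309]
tcp_rot: [0.997, -0.081, 0.0, -0.0]
contact_force: [1.0, 0.5, 2.3]
opening: 0.403
finger_force: 50.1
```

>>> move_arm --plan '[0,0,20,0,0,0,28,0,0,45,0,0,0,28,0,0,48,0,0,0,28,0,0,47,0,0,0,28,-3.1,-43.3,0,0,0,6.8,28,-3.1,-43.3,0,0,0,6.75,28,-3.1,-43.3,0,0,0,0,28,-3.1,-43.3,0,0,0,0,28,-3.1,-43.3,0,0,0,0,28,-3.1,-43.3,0,0,0,0,28,-3.1,-43.3,0,0,0,0,28]'

```text
time: 46.75
eef_pos: [0.4661, 0.0778, 0.1282]
tcp_rot: [0.999, 0.038, -0.0, -0.0]
contact_force: [0.8, -0.2, -2.1]
opening: 0.406
finger_force: 50.2
```

>>> move_arm --plan '[-3.1,-43.3,0,0,0,0,28,-3.1,-43.3,0,0,0,0,28,-3.1,-43.3,0,0,0,0,28,-3.1,-43.3,0,0,0,0,28,-3.1,-43.3,0,0,0,0,28,-3.1,-43.3,0,0,0,0,28,0,0,0,0,0,0,28,0,0,0,0,0,0,28,0,0,0,0,0,0,28]'

```text
time: 47.65
eef_pos: [0.4481, -0.1795, 0.1282]
tcp_rot: [0.999, 0.038, -0.0, -0.001]
contact_force: [-0.0, 0.9, -2.3]
opening: 0.406
finger_force: 50.3
```

```bash
python3 - 2>/dev/null <<'E'
from h import *
c,s=grab('wrist','w20'); print(s['eef_pos'],R.from_quat(s['tcp_rot']).as_matrix()[:2,0],s['opening'])
a=np.degrees(np.arctan2(*R.from_quat(s['tcp_rot']).as_matrix()[[1,0],0]))
for dz in(.047,.049,.051):
  print(roll(c,s,dict(c=s['eef_pos'][:2],yaw=a),zc=s['eef_pos'][2]+dz))
E
```

```text
[ 0.44806051 -0.17947303  0.12815221] [0.99713421 0.07564697] 0.40622918700353305
[(0.589, np.float64(6.0), -1, [0.6100000143051147, 0.5799999833106995, 0.5899999737739563]), (0.569, np.float64(6.0), -2, [0.6600000262260437, 0.5699999928474426, 0.5699999928474426])]
[(0.593, np.float64(6.0), 1, [0.6299999952316284, 0.5899999737739563, 0.6000000238418579]), (0.586, np.float64(6.0), 0, [0.6700000166893005, 0.5699999928474426, 0.6000000238418579])]
[(0.584, np.float64(6.0), 2, [0.6899999976158142, 0.5799999833106995, 0.5899999737739563]), (0.579, np.float64(6.0), 1, [0.7099999785423279, 0.5600000023841858, 0.6000000238418579])]
```

>>> move_arm --plan '[0.5,2.3,-25,4,0.3,0,28,0,0,-40,0,0,0,28,0,0,-30,0,0,0,28,0,0,-12,0,0,0,28,0,0,-5,0,0,0,28,0,0,-3,0,0,0,28,0,0,0,0,0,0,28,0,0,0,0,0,0,28]'

```text
time: 48.5
eef_pos: [0.4501, -0.1789, 0.0153]
tcp_rot: [0.999, 0.038, -0.0, -0.034]
contact_force: [-0.6, -0.1, -0.9]
opening: 0.405
finger_force: 50.4
```

>>> move_arm --plan '[0,0,-3,0,0,0,28,0,0,-1.5,0,0,0,28,0,0,0,0,0,0,28,0,0,0,0,0,0,28]'

```text
time: 48.9
eef_pos: [0.4495, -0.1784, 0.0101]
tcp_rot: [0.999, 0.037, -0.001, -0.035]
contact_force: [-1.4, 2.4, 5.0]
opening: 0.404
finger_force: 50.7
```

>>> move_arm --plan '[0,0.7,-0.8,0,0,0,28,0,0,0,0,0,0,32,0,0,0,0,0,0,38,0,0,0,0,0,0,44,0,0,0,0,0,0,50,0,0,0,0,0,0,50,0,0,15,0,0,0,50,0,0,40,-4,-0.3,0,50,0,0,50,0,0,0,60,0,0,50,0,0,0,60,0,0,33,0,0,0,60]'

```text
time: 50.0
eef_pos: [0.45, -0.1781, 0.2006]
tcp_rot: [0.999, 0.038, 0.002, 0.002]
contact_force: [0.5, -0.4, 0.5]
opening: 0.702
finger_force: 0.0
```

>>> move_arm --plan '[0,0,0,0,0,0,60,0,0,0,0,0,0,60]'

```text
time: 50.2
eef_pos: [0.4492, -0.1777, 0.197]
tcp_rot: [0.999, 0.038, 0.001, 0.0]
contact_force: [0.6, -0.4, -1.3]
opening: 0.702
finger_force: 0.0
```

```bash
cat > m3.py <<'E'
from h import *
o=np.array([.449,-.2508]);a=np.radians(4.3);ux=np.array([np.cos(a),np.sin(a)]);uy=np.array([-ux[1],ux[0]])
for n in('wrist','top'):
  c,s=grab(n,'m3'+n)
  for gy in(.07,0):
    print(n,gy,roll(c,s,dict(c=o+.005*ux+gy*uy,yaw=4.3),zc=.058)[0])
  for d in dowels(c,s): print({k:np.round(v,4) for k,v in d.items() if k!='mask'}, roll(c,s,d)[0])
print(s['eef_pos'],R.from_quat(s['tcp_rot']).as_matrix()[:2,0])
E
python3 m3.py 2>/dev/null
```

```text
wrist 0.07 (0.503, np.float64(2.0), 3, [0.5199999809265137, 0.49000000953674316, 0.5899999737739563])
wrist 0 (0.31, np.float64(73.0), 12, [0.5199999809265137, 0.12999999523162842, 0.49000000953674316])
{'c': array([ 0.4483, -0.0382]), 'yaw': np.float32(5.1653), 'L': np.float64(208.3795), 'W': np.float64(37.0926), 'px': array([177.0143, 182.851 ])} (0.567, np.float64(-3.0), 3, [0.5699999928474426, 0.5699999928474426, 0.5699999928474426])
top 0.07 (0.301, np.float64(-68.0), 12, [0.23000000417232513, 0.3700000047683716, 0.4300000071525574])
top 0 (0.097, np.float64(28.0), 12, [0.23999999463558197, -0.03999999910593033, 0.23000000417232513])
{'c': array([ 0.4493, -0.0388]), 'yaw': np.float32(5.1568), 'L': np.float64(201.4216), 'W': np.float64(34.3026), 'px': array([359.0099, 282.9653])} (0.644, np.float64(-2.0), -1, [0.6499999761581421, 0.6600000262260437, 0.6399999856948853])
[ 0.44835027 -0.17715627  0.19534391] [0.99717565 0.07509153]
```

>>> move_arm --plan '[0.2,46.2,0,0,0,0.85,62,0.2,46.2,0,0,0,0,62,0.2,46.2,0,0,0,0,62,0,0,-45,0,0,0,62,0,0,-50,0,0,0,62,0,0,-50,0,0,0,62,0,0,-40,0,0,0,62,0,0,-25,0,0,0,62,0,0,-10,0,0,0,62,0,0,0,0,0,0,62,0,0,0,0,0,0,62,0,0,0,0,0,0,62]'

```text
time: 51.5
eef_pos: [0.4511, -0.0394, -0.0219]
tcp_rot: [0.999, 0.045, 0.002, 0.001]
contact_force: [0.1, -0.7, 0.3]
opening: 0.731
finger_force: 0.0
```

>>> move_arm --plan '[0,0,-5,0,0,0,62,0,0,0,0,0,0,62,0,0,0,0,0,0,62]'

```text
time: 51.8
eef_pos: [0.4498, -0.039, -0.0281]
tcp_rot: [0.999, 0.045, 0.0, 0.0]
contact_force: [0.0, -0.3, 0.4]
opening: 0.728
finger_force: 0.0
```

>>> move_arm --plan '[-0.5,0.4,-2.5,0,0,0,55,0,0,0,0,0,0,48,0,0,0,0,0,0,42,0,0,0,0,0,0,38,0,0,0,0,0,0,28,0,0,0,0,0,0,28,0,0,0,0,0,0,28,0,0,0,0,0,0,28]'

```text
time: 52.6
eef_pos: [0.4493, -0.0387, -0.0307]
tcp_rot: [0.999, 0.045, 0.0, 0.0]
contact_force: [-0.8, 1.4, 2.6]
opening: 0.407
finger_force: 49.8
```

>>> move_arm --plan '[0,0,20,0,0,0,28,0,0,50,0,0,0,28,0,0,50,0,0,0,28,0,0,40,0,0,0,28,1,-42.3,0,0,0,-0.85,28,1,-42.3,0,0,0,0,28,1,-42.3,0,0,0,0,28,1,-42.3,0,0,0,0,28,1,-42.3,0,0,0,0,28,0,0,0,0,0,0,28,0,0,0,0,0,0,28,0,0,0,0,0,0,28]'

```text
time: 53.8
eef_pos: [0.4536, -0.2488, 0.1281]
tcp_rot: [0.999, 0.038, -0.001, -0.001]
contact_force: [-0.4, 0.0, -0.9]
opening: 0.404
finger_force: 50.3
```

```bash
python3 - 2>/dev/null <<'E'
from h import *
c,s=grab('wrist','w21'); print(s['eef_pos'],R.from_quat(s['tcp_rot']).as_matrix()[:2,0],s['opening'])
a=np.degrees(np.arctan2(*R.from_quat(s['tcp_rot']).as_matrix()[[1,0],0]))
print(roll(c,s,dict(c=s['eef_pos'][:2],yaw=a),zc=s['eef_pos'][2]+.049))
E
```

```text
[ 0.45356986 -0.24883254  0.12811365] [0.99714034 0.07556325] 0.4035210127438611
[(0.594, np.float64(2.0), 1, [0.6399999856948853, 0.5799999833106995, 0.6100000143051147]), (0.582, np.float64(2.0), 0, [0.6800000071525574, 0.5600000023841858, 0.6000000238418579])]
```

>>> move_arm --plan '[0.5,-1.2,-25,0,0,0,28,0,0,-40,0,0,0,28,0,0,-30,0,0,0,28,0,0,-12,0,0,0,28,0,0,-5,0,0,0,28,0,0,-4,0,0,0,28,0,0,-1.5,0,0,0,28,0,0,0,0,0,0,28,0,0,0,0,0,0,28]'

```text
time: 54.75
eef_pos: [0.4553, -0.2519, 0.0127]
tcp_rot: [0.999, 0.038, 0.001, 0.001]
contact_force: [-0.6, 0.2, -2.1]
opening: 0.408
finger_force: 50.3
```

>>> move_arm --plan '[0,1,-2,0,0,0,28,0,0,0,0,0,0,28,0,0,0,0,0,0,28]'

```text
time: 55.05
eef_pos: [0.4551, -0.2506, 0.01]
tcp_rot: [0.999, 0.038, 0.0, 0.0]
contact_force: [-0.6, -0.1, 0.8]
opening: 0.407
finger_force: 50.6
```

>>> move_arm --plan '[0,0,-1,0,0,0,28,0,0,0,0,0,0,32,0,0,0,0,0,0,38,0,0,0,0,0,0,44,0,0,0,0,0,0,48,0,0,0,0,0,0,48,0,0,15,0,0,0,48,0,0,40,0,0,0,48,0,0,50,0,0,0,50,0,0,50,0,0,0,55,0,0,40,0,0,0,55,0,0,0,0,0,0,55]'

```text
time: 56.25
eef_pos: [0.4579, -0.2529, 0.2115]
tcp_rot: [0.999, 0.038, 0.005, 0.005]
contact_force: [0.1, 0.0, 1.4]
opening: 0.646
finger_force: 0.0
```

```bash
python3 m3.py 2>/dev/null
```

```text
wrist 0.07 (0.553, np.float64(3.0), 2, [0.5199999809265137, 0.5899999737739563, 0.5899999737739563])
wrist 0 (0.512, np.float64(3.0), 3, [0.5199999809265137, 0.5099999904632568, 0.6000000238418579])
top 0.07 (0.633, np.float64(1.0), -1, [0.6299999952316284, 0.6399999856948853, 0.6299999952316284])
top 0 (0.517, np.float64(-1.0), 0, [0.46000000834465027, 0.5799999833106995, 0.6200000047683716])
[ 0.45632092 -0.25168111  0.2076393 ] [0.9971538  0.07516959]
```

Both dowels are seated holes up, with wrist and top cameras agreeing within 3°. Now the clamp handle.

>>> move_arm --plan '[0,0,45,0,0,0,55,0,0,45,0,0,0,55,0,0,40,0,0,0,55,33,-26.5,0,0,0,0,55,33,-26.5,0,0,0,0,55,33,-26.5,0,0,0,0,55,32,-26.5,0,0,0,0,55,0,0,0,0,0,0,55,0,0,0,0,0,0,55,0,0,0,0,0,0,55]'

```text
time: 57.35
eef_pos: [0.5849, -0.3556, 0.3322]
tcp_rot: [0.999, 0.038, -0.001, -0.001]
contact_force: [-0.9, -0.6, 0.3]
opening: 0.646
finger_force: 0.0
```

Run:
```python
from h import *
c,s=grab('wrist','w22'); print(s['eef_pos'])
o=np.array([.449,-.2508]);a=np.radians(4.3);ux=np.array([np.cos(a),np.sin(a)]);uy=np.array([-ux[1],ux[0]])
# dark columns of handle at jig x=.155
g=c['color'].max(2).astype(int)
for x in(.145,.155):
 for th in(1.5,1.55,1.6,1.65,1.7):
  P=np.r_[o+x*ux+(-.112+.227*np.cos(th))*uy,.085+.227*np.sin(th)]; u=w2p(c,s,P)[0]
  print(x,th,np.round(u),end=' ')
 r=int(round(u[1])); k=np.where(g[r,250:450]<45)[0]+250; print(r,k.min() if len(k) else None,k.max() if len(k) else None,len(k))
th=np.linspace(1.59,0,20); y=-112+227*np.cos(th); z=85+227*np.sin(th)
print(np.round(np.c_[-.075*np.diff(y),.997*np.diff(y),np.diff(z)],1).tolist())
```

```text
[ 0.58491288 -0.35555495  0.33223756]
0.145 1.5 [291. 233.] 0.145 1.55 [312. 233.] 0.145 1.6 [333. 233.] 0.145 1.65 [354. 233.] 0.145 1.7 [374. 232.] 232 289 316 28
0.155 1.5 [291. 215.] 0.155 1.55 [312. 216.] 0.155 1.6 [333. 216.] 0.155 1.65 [354. 215.] 0.155 1.7 [375. 215.] 215 289 316 28
[[-1.4, 18.9, -0.4], [-1.4, 18.8, -2.0], [-1.4, 18.6, -3.6], [-1.4, 18.2, -5.1], [-1.3, 17.7, -6.6], [-1.3, 17.1, -8.1], [-1.2, 16.4, -9.5], [-1.2, 15.5, -10.9], [-1.1, 14.6, -12.1], [-1.0, 13.5, -13.3], [-0.9, 12.4, -14.4], [-0.8, 11.1, -15.4], [-0.7, 9.8, -16.2], [-0.6, 8.4, -17.0], [-0.5, 7.0, -17.7], [-0.4, 5.5, -18.2], [-0.3, 3.9, -18.6], [-0.2, 2.4, -18.8], [-0.1, 0.8, -19.0]]
```

>>> move_arm --plan '[0,10.5,-10,0,0,0,50,0,0,-30,0,0,0,50,0,0,-20,0,0,0,50,0,0,-8,0,0,0,50,0,0,0,0,0,0,30,0,0,0,0,0,0,5,0,0,0,0,0,0,5,0,0,0,0,0,0,5,0,0,0,0,0,0,5]' --newtons 25

```text
time: 58.3
eef_pos: [0.586, -0.3457, 0.2675]
tcp_rot: [0.999, 0.038, 0.001, 0.0]
contact_force: [-1.4, 2.2, 4.6]
opening: 0.177
finger_force: 26.1
```

Handle gripped at 15 mm opening. Now lowering along the arc.

>>> move_arm --plan '[-0.4,4.7,-0.4,0,0,0,5,-1.4,18.8,-2,0,0,0,5,-1.4,18.6,-3.6,0,0,0,5,-1.4,18.2,-5.1,0,0,0,5,-1.3,17.7,-6.6,0,0,0,5,-1.3,17.1,-8.1,0,0,0,5,-1.2,16.4,-9.5,0,0,0,5,0,0,0,0,0,0,5]'

```text
time: 59.1
eef_pos: [0.5757, -0.2305, 0.2284]
tcp_rot: [0.999, 0.039, -0.002, -0.002]
contact_force: [-4.5, 3.7, 2.7]
opening: 0.174
finger_force: 28.3
```

>>> move_arm --plan '[-1.2,15.5,-10.9,0,0,0,5,-1.1,14.6,-12.1,0,0,0,5,-1,13.5,-13.3,0,0,0,5,-0.9,12.4,-14.4,0,0,0,5,-0.8,11.1,-15.4,0,0,0,5,-0.7,9.8,-16.2,0,0,0,5,0,0,0,0,0,0,5]'

```text
time: 59.8
eef_pos: [0.5689, -0.1541, 0.1439]
tcp_rot: [0.999, 0.038, -0.003, -0.002]
contact_force: [-4.3, 2.1, -1.0]
opening: 0.175
finger_force: 30.5
```

>>> move_arm --plan '[-0.6,8.4,-17,0,0,0,5,-0.5,7,-17.7,0,0,0,5,-0.4,5.5,-18.2,0,0,0,5,-0.3,3.9,-17,0,0,0,5,-0.2,2.4,-15,0,0,0,5,0,0.5,-8,0,0,0,5,0,0,0,0,0,0,5,0,0,0,0,0,0,5]'

```text
time: 60.6
eef_pos: [0.5664, -0.1263, 0.0525]
tcp_rot: [0.999, 0.038, -0.004, -0.003]
contact_force: [-5.3, 7.2, -1.3]
opening: 0.173
finger_force: 32.7
```

>>> move_arm --plan '[0,0,-6,0,0,0,5,0,0,-5,0,0,0,5,0,0,-2,0,0,0,5,0,0,0,0,0,0,5,0,0,0,0,0,0,5]'

```text
time: 61.1
eef_pos: [0.5663, -0.1253, 0.0397]
tcp_rot: [0.999, 0.037, -0.004, -0.004]
contact_force: [-5.0, 9.0, 0.7]
opening: 0.174
finger_force: 33.2
```

>>> move_arm --plan '[0,0,-2,0,0,0,5,0,0,-2,0,0,0,5,0,0,0,0,0,0,5,0,0,0,0,0,0,5]'

```text
time: 61.5
eef_pos: [0.5663, -0.1251, 0.0358]
tcp_rot: [0.999, 0.037, -0.004, -0.005]
contact_force: [-4.6, 9.3, -0.2]
opening: 0.175
finger_force: 33.4
```

>>> move_arm --plan '[0,-1,-2,0,0,0,5,0,-1,-2,0,0,0,5,0,0,0,0,0,0,5,0,0,0,0,0,0,5]'

```text
time: 61.9
eef_pos: [0.5662, -0.1249, 0.0315]
tcp_rot: [0.999, 0.037, -0.004, -0.007]
contact_force: [-3.7, 15.7, -0.0]
opening: 0.175
finger_force: 33.6
```

>>> move_arm --plan '[0,0,0,0,0,0,20,0,0,0,0,0,0,30,0,0,0,0,0,0,40,0,0,30,0,0,0,40,0,0,30,0,0,0,20,0,0,0,0,0,0,0,0,0,0,0,0,0,0,0,0,0,0,0,0,0,0,0,-15,0,0,0,0,0,0,-8,0,0,0,0,0,0,0,0,0,0,0]'

```text
time: 63.0
eef_pos: [0.5672, -0.1308, 0.0674]
tcp_rot: [0.999, 0.038, -0.003, -0.001]
contact_force: [-0.4, 0.0, 0.1]
opening: 0.004
finger_force: 0.0
```

>>> move_arm --plan '[0,3,-4,0,0,0,0,0,0,-3,0,0,0,0,0,0,-2,0,0,0,0,0,0,0,0,0,0,0,0,0,0,0,0,0,0]'

```text
time: 63.5
eef_pos: [0.5697, -0.1287, 0.0622]
tcp_rot: [0.999, 0.038, 0.0, 0.0]
contact_force: [0.3, 0.2, 0.8]
opening: 0.005
finger_force: 0.0
```

>>> move_arm --plan '[0,0,-2,0,0,0,0,0,0,-2,0,0,0,0,0,0,0,0,0,0,0,0,0,0,0,0,0,0]'

```text
time: 63.9
eef_pos: [0.57, -0.1288, 0.0595]
tcp_rot: [0.999, 0.038, 0.0, 0.0]
contact_force: [-1.8, 1.3, 6.4]
opening: -0.002
finger_force: 2.9
```

>>> move_arm --plan '[0,0,-1.2,0,0,0,0,0,0,0,0,0,0,0,0,0,0,0,0,0,0]'

```text
time: 64.2
eef_pos: [0.5701, -0.1288, 0.0593]
tcp_rot: [0.999, 0.038, 0.0, 0.0]
contact_force: [-4.4, 1.7, 10.9]
opening: 0.001
finger_force: 5.1
```

Force rises at a fixed height, 59 mm as predicted, so the arm is fully down. I'll back off, clear the view and check.

>>> move_arm --plan '[0,0,10,0,0,0,0,0,0,45,0,0,0,0,0,0,50,0,0,0,0,0,0,50,0,0,0,0,0,0,50,0,0,0,0,-15,40,10,0,0,0,0,-15,40,10,0,0,0,0,-15,40,0,0,0,0,0,-15,40,0,0,0,0,0,-15,40,0,0,0,0,0,0,0,0,0,0,0,0,0,0,0,0,0,0,0]'

```text
time: 65.4
eef_pos: [0.4943, 0.0719, 0.2821]
tcp_rot: [0.999, 0.039, 0.0, 0.0]
contact_force: [0.3, -0.5, 0.2]
opening: -0.001
finger_force: 0.0
```

```bash
python3 m3.py 2>/dev/null
python3 - <<'E'
from h import *
c,s=grab('scene');t,_=grab('top')
cv2.imwrite('pics/fin.png',np.hstack([cv2.resize(c['color'][120:320,60:460],(500,250)),cv2.resize(t['color'][110:350,240:560],(333,250))])[:,:800,::-1])
E
```

```text
wrist 0.07 (0.555, np.float64(0.0), 1, [0.5799999833106995, 0.5899999737739563, 0.5299999713897705])
wrist 0 (0.582, np.float64(1.0), 1, [0.6000000238418579, 0.6200000047683716, 0.5600000023841858])
{'c': array([0.314 , 0.4651]), 'yaw': np.float32(-9.6624), 'L': np.float64(180.4098), 'W': np.float64(27.5787), 'px': array([  5.7917, 302.7159])} (0.031, np.float64(-45.0), -4, [0.09000000357627869, 0.09000000357627869, -0.029999999329447746])
top 0.07 (0.652, np.float64(0.0), 0, [0.6600000262260437, 0.6499999761581421, 0.6700000166893005])
top 0 (0.643, np.float64(0.0), 0, [0.6499999761581421, 0.6399999856948853, 0.6700000166893005])
[0.49464    0.07106846 0.28197397] [0.99713832 0.07559677]
```

View pics/fin.png

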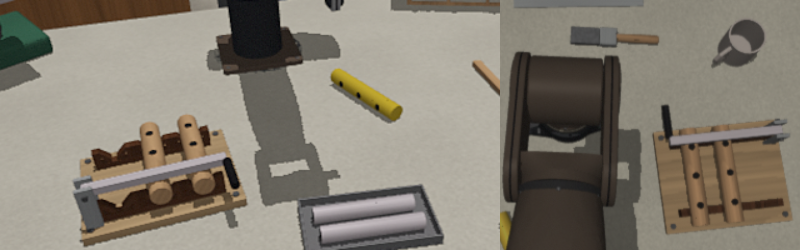

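The last view shows both dowels holes up in their grooves, at (155,165) and (195,155). The hold-down arm is down over them, and both tubes are in the tray at about (365,215). Roll readings are 0–1°, so I'm handing in.

```bash
python3 -c "
from plant import order; print(order.sign_off())"
```

```text
the job is handed in; nothing more can be done
None
```

I handed the job in at about 65 s: both tubes are in the tray, both dowels lie centred in the jig with holes up to within about 1°, the hold-down arm is fully down, and the glue bottle, mug, brush and yellow look-alike were not touched.

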